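# Tighten a lens-bonding clamp crisscross in two passes

## Task

Clamp the road stud's lens down evenly: tighten the four black T-handle nuts clockwise in crisscross order (each nut followed by the one diagonally opposite), first giving every nut about 45 degrees, and only when all four have had that going round again in crisscross order until each nut feels firmly tight. Stop as soon as a nut is firm, because forcing it further cracks the lens. Leave the other things on the table where they are.

Things in the scene. Friction and masses are not known exactly. Their poses are not given: they have to be found in the camera images.
- clamp: bonding clamp, fixed to the table: 196 x 196 mm aluminium base plate with a road stud on it, held under a blue cross-shaped bridge (bridge top 73 mm above the table). Origin: centre of the underside of the base plate, z up. The four T-handle nuts stand on its corners, at x, y = (+70,+70) mm nut_a, (+70,-70) nut_b, (-70,-70) nut_c, (-70,+70) nut_d in its frame.
- nut_a (a joint): T-handle nut a (diagonally opposite nut_c), rad, growing clockwise from above. Starts loose at 0 to 0.2, drags at 0.05 N m. Meets the work at a hidden 1.25 to 1.55; from there torque adds 0.1 N m by 0.2 rad further, 0.2 by 0.28, 0.3 by 0.35. Firm: 0.15 to 0.3 N m in all while turning (at rest the drag may reverse: up to 0.1 less); lens cracks at about 0.45. Let go, it springs back a little, stays tight.
- nut_b (a joint): T-handle nut b (diagonally opposite nut_d), rad, growing clockwise from above. Starts loose at 0 to 0.2, drags at 0.05 N m. Meets the work at a hidden 1.25 to 1.55; from there torque adds 0.1 N m by 0.2 rad further, 0.2 by 0.28, 0.3 by 0.35. Firm: 0.15 to 0.3 N m in all while turning (at rest the drag may reverse: up to 0.1 less); lens cracks at about 0.45. Let go, it springs back a little, stays tight.
- nut_c (a joint): T-handle nut c (diagonally opposite nut_a), rad, growing clockwise from above. Starts loose at 0 to 0.2, drags at 0.05 N m. Meets the work at a hidden 1.25 to 1.55; from there torque adds 0.1 N m by 0.2 rad further, 0.2 by 0.28, 0.3 by 0.35. Firm: 0.15 to 0.3 N m in all while turning (at rest the drag may reverse: up to 0.1 less); lens cracks at about 0.45. Let go, it springs back a little, stays tight.
- nut_d (a joint): T-handle nut d (diagonally opposite nut_b), rad, growing clockwise from above. Starts loose at 0 to 0.2, drags at 0.05 N m. Meets the work at a hidden 1.25 to 1.55; from there torque adds 0.1 N m by 0.2 rad further, 0.2 by 0.28, 0.3 by 0.35. Firm: 0.15 to 0.3 N m in all while turning (at rest the drag may reverse: up to 0.1 less); lens cracks at about 0.45. Let go, it springs back a little, stays tight.
- wing_a: black T-handle of nut_a, a plain upright bar 60 mm long (its x axis), 12 mm thick (y), 38 mm tall, yellow mark at its +x end. Origin on the nut's turning axis at the height to grip, 112 mm above the table: 14 mm below the bar's top and 24 mm above the round hub (38 mm across). Grip it across its 12 mm thickness from above, centred on the axis.
- wing_b: black T-handle of nut_b, a plain upright bar 60 mm long (its x axis), 12 mm thick (y), 38 mm tall, yellow mark at its +x end. Origin on the nut's turning axis at the height to grip, 112 mm above the table: 14 mm below the bar's top and 24 mm above the round hub (38 mm across). Grip it across its 12 mm thickness from above, centred on the axis.
- wing_c: black T-handle of nut_c, a plain upright bar 60 mm long (its x axis), 12 mm thick (y), 38 mm tall, yellow mark at its +x end. Origin on the nut's turning axis at the height to grip, 112 mm above the table: 14 mm below the bar's top and 24 mm above the round hub (38 mm across). Grip it across its 12 mm thickness from above, centred on the axis.
- wing_d: black T-handle of nut_d, a plain upright bar 60 mm long (its x axis), 12 mm thick (y), 38 mm tall, yellow mark at its +x end. Origin on the nut's turning axis at the height to grip, 112 mm above the table: 14 mm below the bar's top and 24 mm above the round hub (38 mm across). Grip it across its 12 mm thickness from above, centred on the axis.
- collar_a: steel collar (36 mm across) under the hub of nut_a, turning with it; origin on its axis at the bridge's top, 73 mm above the table. It bears the tightening load, about 1 N per 0.008 N m of torque beyond the 0.05 N m drag.
- collar_b: steel collar (36 mm across) under the hub of nut_b, turning with it; origin on its axis at the bridge's top, 73 mm above the table. It bears the tightening load, about 1 N per 0.008 N m of torque beyond the 0.05 N m drag.
- collar_c: steel collar (36 mm across) under the hub of nut_c, turning with it; origin on its axis at the bridge's top, 73 mm above the table. It bears the tightening load, about 1 N per 0.008 N m of torque beyond the 0.05 N m drag.
- collar_d: steel collar (36 mm across) under the hub of nut_d, turning with it; origin on its axis at the bridge's top, 73 mm above the table. It bears the tightening load, about 1 N per 0.008 N m of torque beyond the 0.05 N m drag.
- stud_07: closed road stud (grey fluted can with a clear lens), 128 mm across, 47 mm tall, bystander; origin at the centre of its underside
- stud_13: closed road stud, 128 mm across, 47 mm tall, bystander; origin at the centre of its underside
- housing_12: empty open grey stud housing, 128 mm across, 36 mm tall, bystander; origin at the centre of its underside
- housing_18: empty open grey stud housing, 128 mm across, 36 mm tall, bystander; origin at the centre of its underside
- thread_lock: small red bottle with a black cap, 33 mm across, 88 mm tall, bystander; origin at the centre of its underside
- insert_tray: black tray of brass inserts, 62 x 90 x 22 mm, bystander; origin at the centre of its underside
- silicone_oil: pale bottle with a red cap, 38 mm across, 105 mm tall, bystander; origin at the centre of its underside

How it is judged:
By the outcome, as a careful person would: the job done as asked, in the order asked, and still so for the second after the job is handed in, with the robot touching nothing.
It also fails if it takes over 72 s, if anything falls off the work surface, if the arm or the gripper's body presses on something with over 40 N, if the wrist force passes 120 N, or if a joint passes its speed limit or range.

## Robot

A 7-joint arm with a two-finger parallel gripper is mounted at the origin on a cart in front of the work surface, level with it; the furniture and walls round the work are solid. World frame = base frame: x ahead of the robot, y to its left, z up, the work surface at z = 0. Lengths are in mm, angles in degrees, forces in N, time in s.
With the tool pointing down it reaches from about 350 to 900 mm from the base axis. Payload 19.9 kg.
Tool frame: the origin (TCP) lies midway between the tips of the shut fingers; the grasp point (between the pads) lies 19 mm behind it; z points along the fingers, y is the direction in which the jaws open and shut (so a half turn about z gives the same grasp; the last joint's range is limited). The gripper opens to 94 mm and grips with 3 to 60 N. Pads are 16 mm wide; open, the fingers measure 119 mm over their backs; the gripper's body (75 mm by 177 mm) begins 78 mm behind the grasp point.
Start: joints at [74.284, 23.915, -0.59, 92.452, 0.269, 63.638, -3.037], TCP at [144.182, -608.118, 173.725] pointing down, gripper open.
Joint ranges: [-161.28, 161.28], [-22.2, 115.67], [-73.04, 71.86], [3.21, 147.25], [-68.34, 248.33], [10.77, 114.83], [-161.83, 161.83]. Speed limits (degrees/s): [108.29, 108.29, 136.94, 136.94, 172.46, 172.46, 172.46].

## Interface

Orientations are given as [roll, pitch, yaw] about the fixed x, y, z axes, in that order (R = Rz(yaw) Ry(pitch) Rx(roll)).
In Python, from station import robot gives the robot as it stands. The module is installed in compiled form; this text tells all that it offers.
- The arm moves only by the tool carry_out, never from a script. Its argument "increments" is text: rows parted by semicolons, each of 7 numbers parted by spaces: the shift along the tool's x, y, z in units of 40 mm (1.0 is 40 mm), then the turn, a rotation vector about the tool's x, y, z in units of 6 degrees (1.0 is 6 degrees), then the closure, from 0 (fully open) to 1 (shut). A call has exactly 5 rows; each row shifts and turns the commanded pose from where the row before left it, along the tool's axes as they then stand; what a row does not reach is not made up. A row lasts 1/12 s, in which the tool goes at most 41.7 mm and 7.16 degrees, less where a joint would pass 70% of its speed; a pose out of reach is approached as far as the arm can. A call is refused whole if a number of a shift passes 1 or a number of a turn 1, either way. A call with a gripper value outside its range is refused whole. The fingers move at their own pace and stop on an object; "grip_force" is the grip in N (left out, the last holds). Time passes only in rows, so rows that do not move let the fingers close, or fill a call up. It gives the time, the measured TCP pose, the force and the opening at its end, in the units of the state.
- robot.observe(): the state, without advancing time (a new reading comes with each control period).
- robot.snapshot(name): name is "side" or "top" or "wrist"; returns the picture (420x560x3 uint8, blue, green, red); there is no depth.
- robot.camera_params(name): a dict with "mtx" (3x3 intrinsics, pixels), "R" (3x3) and "t" (3): a world point X has camera coordinates R X + t. Camera axes: x right, y down, z forward; pixel columns grow to the right and rows downward; lengths in mm; the calibration is good to about 2 mm. The wrist camera is an equidistant fisheye: a pixel r from the principal point sees the ray r / f radians off the axis. A picture is of the moment at which its call begins: read the wrist's pose just before it. camera_params takes no time and is no camera call; for the wrist camera it gives the pose at the moment of the call.
- robot.hand_in(): hands the job in, once; it reports no verdict.
The state is a dict: "clock": time; "q": joint angles; "qd": joint speeds; "effort": joint torques, N m; "position": TCP position; "tcp_rot": TCP orientation; "wrist_force": force on the tool from outside, world axes, zero at the start; "moment": the same for the moment, N m; "grip_width": finger opening in mm.
Only numpy, scipy, OpenCV 4.12 (cv2) and the standard library are available. Lean on these libraries where they do the work, as an engineer would, in place of code of your own. Each camera call takes 0.05 s, during which the arm holds its last target.

## Working session

There is one attempt and no reset: what is moved stays moved. The work goes in short steps, Python scripts to look and compute and a tool call to move; the robot and the scene stay as the last step left them, time stands still between calls to the robot, and variables do not carry over. Pictures are saved under pics/ and viewed, and the job is handed in when it is done.

Besides the shell and the picture viewer there is one more tool, called after "Request:" by a JSON object that holds its "op" and its "data". carry_out: Moves the arm, as the interface text tells. Its arguments: {"type":"object","properties":{"increments":{"type":"string"},"grip_force":{"type":"number"}},"required":["increments"]}

```bash
mkdir -p pics; cat > h.py <<'E'
import numpy as np, cv2
from station import robot
from scipy.spatial.transform import Rotation as Ro
def ray(p,uv):
    M=np.array(p['mtx']);R=np.array(p['R']);t=np.array(p['t']).ravel()
    d=np.linalg.inv(M)@np.array([uv[0],uv[1],1.]);return -R.T@t,R.T@d
def onz(p,uv,z):
    c,d=ray(p,uv);return c+d*(z-c[2])/d[2]
def proj(p,X):
    M=np.array(p['mtx']);c=np.array(p['R'])@np.array(X)+np.array(p['t']).ravel();u=M@c;return u[:2]/u[2]
E
python3 - <<'E'
from h import *
s=robot.observe();print(s)
for n in('top','side'):
    im=robot.snapshot(n);cv2.imwrite(f'pics/{n}0.png',im);print(n,robot.camera_params(n))
E
```

```text
{'clock': 0.0, 'q': array([74.28521266, 23.94603468, -0.59035275, 92.48379419,  0.26862154,
       63.63806852, -3.03645361]), 'qd': array([-0.02130987,  0.08703312, -0.02402516, -0.00141995, -0.09456389,
       -0.02247331,  0.02271584]), 'effort': array([ 1.93927292e-03, -8.51240945e+01,  6.38985615e-01, -4.25985789e+01,
       -4.89738851e-02,  1.85640069e-02,  9.11543293e-05]), 'position': array([ 144.07181256, -607.75968587,  173.15982718]), 'tcp_rot': array([-1.79933623e+02,  4.46381880e-03,  1.33374377e+01]), 'wrist_force': array([-0.41959178, -0.51309231,  0.71514463]), 'moment': array([ 0.01191904, -0.03387113,  0.00280713]), 'grip_width': 93.55046167498777}
top {'mtx': array([[474.03363682,   0.        , 278.59059885],
       [  0.        , 474.03363682, 213.32291897],
       [  0.        ,   0.        ,   1.        ]]), 'R': array([[ 0.02660061, -0.99964436,  0.0018871 ],
       [-0.98911805, -0.02659366, -0.14470059],
       [ 0.14469931,  0.00198256, -0.98947369]]), 't': array([ -51.72200935,  512.52342258, 1450.06935241])}
side {'mtx': array([[543.16952023,   0.        , 276.42721416],
       [  0.        , 543.16952023, 213.83981626],
       [  0.        ,   0.        ,   1.        ]]), 'R': array([[ 0.06671561,  0.9976281 , -0.01694697],
       [ 0.69212189, -0.05850585, -0.71940556],
       [-0.7186907 ,  0.03626621, -0.6943835 ]]), 't': array([  11.93815324, -276.31650504, 2041.97711052])}
```

View pics/top0.png

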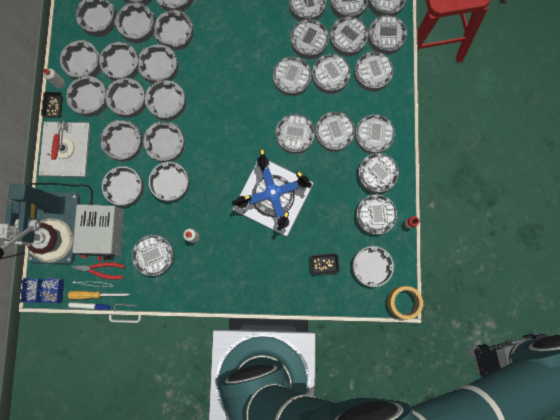

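View pics/side0.png

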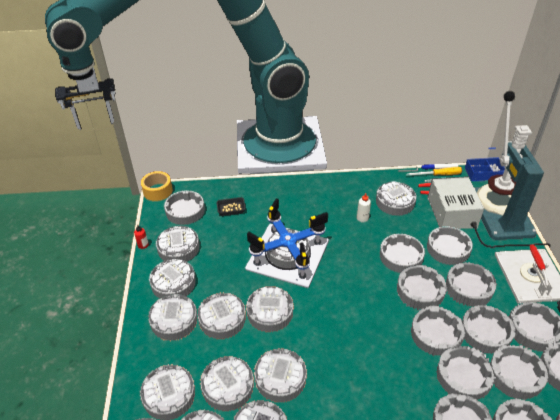

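The top view shows the clamp at about (272,195) with nuts near (263,160), (304,180), (282,222) and (240,202). I'll enlarge it.

```bash
python3 - <<'E'
from h import *
for n,(x,y,w,h) in dict(top=(222,140,105,105),side=(235,190,110,100)).items():
    im=cv2.imread(f'pics/{n}0.png')[y:y+h,x:x+w]
    cv2.imwrite(f'pics/{n}0z.png',cv2.resize(im,None,fx=5.5,fy=5.5,interpolation=cv2.INTER_CUBIC))
im=cv2.imread('pics/top0.png');p=robot.camera_params('top')
hsv=cv2.cvtColor(im,cv2.COLOR_BGR2HSV)
sub=np.zeros(im.shape[:2],bool);sub[140:245,222:327]=1
b=(cv2.inRange(hsv,(100,120,60),(125,255,255))>0)&sub
ys,xs=np.nonzero(b);print('blue',xs.mean(),ys.mean(),len(xs),onz(p,(xs.mean(),ys.mean()),73))
r=cv2.minAreaRect(np.float32(np.c_[xs,ys]));print(r)
for nm,m,z in(('yel',cv2.inRange(hsv,(20,120,100),(35,255,255))>0,126),('blk',hsv[...,2]<60,126),('white',(hsv[...,1]<40)&(hsv[...,2]>150),10)):
    N,l,st,c=cv2.connectedComponentsWithStats((m&sub).astype(np.uint8),connectivity=8)
    for i in range(1,N):
        if st[i,4]>3:print(nm,st[i],c[i].round(1),onz(p,c[i],z).round(1))
E
```

```text
blue 272.8669590643275 192.3830409356725 684 [573.22221346 -18.70531607  73.        ]
((273.3955993652344, 192.64796447753906), (38.90420150756836, 39.3253173828125), 24.904767990112305)
yel [261 150   3   5  13] [262.  151.7] [686.6  16.6 126. ]
yel [297 172   5   5  16] [299.  173.9] [621.4 -95.9 126. ]
yel [245 196   5   3  13] [247. 197.] [547.1  56.7 126. ]
yel [284 212   4   5  14] [285.9 214.1] [499.1 -59.7 126. ]
blk [257 154  11  17 117] [262.2 161.6] [656.1  15.  126. ]
blk [297 175  14  13 120] [303.4 181.6] [ 598.3 -109.4  126. ]
blk [232 197  19  11 126] [240.7 201.6] [532.7  74.9 126. ]
blk [230 211  10   5  23] [233.7 213.3] [497.3  94.  126. ]
blk [277 216  11  14  99] [282.  222.5] [473.6 -49.  126. ]
blk [272 232   7   7  23] [274.9 234.8] [437. -29. 126.]
white [279 141   4   4   9] [280.6 142.2] [752.6 -38.1  10. ]
white [283 140  27   9 180] [295.8 143.3] [750.4 -88.1  10. ]
white [323 140   4   4  11] [324.8 141.1] [ 760.4 -182.7   10. ]
white [267 161  31  25 344] [281.2 173.7] [647.4 -43.1  10. ]
white [240 169  17  27 209] [249.1 184.7] [608.3  59.7  10. ]
white [256 180  10  13  82] [260.4 186.8] [602.6  22.8  10. ]
white [311 182   2   3   4] [311.8 182.8] [ 620.3 -142.3   10. ]
white [283 188  28  48 338] [295.2 209.6] [531.2 -90.9  10. ]
white [271 190   4   4  15] [272.4 191.6] [587.8 -16.2  10. ]
white [280 193  10  14  97] [284.6 199. ] [564.6 -55.9  10. ]
white [291 198   2   5   5] [291.8 200. ] [562.1 -79.2  10. ]
white [261 200  12   9  54] [267.2 203.7] [ 5.478e+02 -5.000e-01  1.000e+01]
white [260 207   5   4  13] [262.2 208.2] [532.8  14.8  10. ]
white [244 208  30  21 282] [259.6 217.5] [502.6  22.3  10. ]
```

View pics/top0z.png

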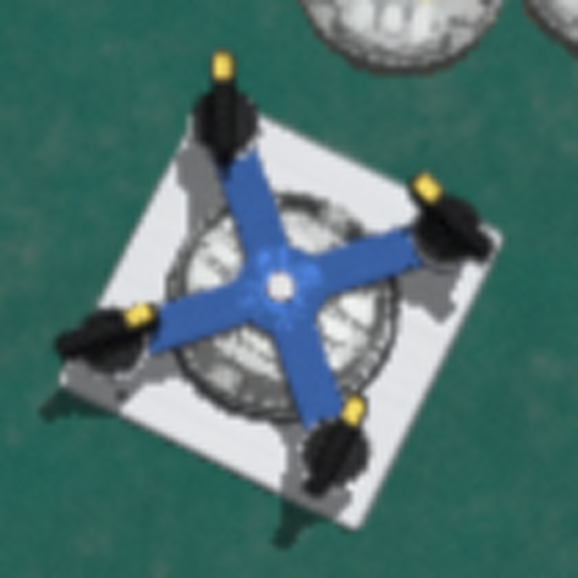

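View pics/side0z.png

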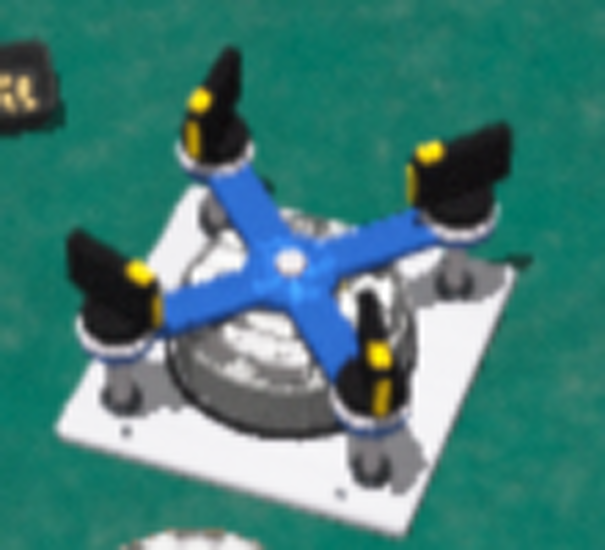

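Request:
{"op": "carry_out", "data": {"increments": "0.72 -0.62 -0.15 0 0 0 0;0.72 -0.62 -0.15 0 0 0 0;0.72 -0.62 -0.15 0 0 0 0;0.72 -0.62 -0.15 0 0 0 0;0.72 -0.62 -0.15 0 0 0 0", "grip_force": 60}}

```text
clock: 0.52
position: [256.3, -452.5, 203.7]
tcp_rot: [-180.0, 0.0, 13.3]
wrist_force: [0.8, -1.2, -0.4]
grip_width: 93.6
```

Request:
{"op": "carry_out", "data": {"increments": "0.72 -0.62 -0.15 0 0 0 0;0.72 -0.62 -0.15 0 0 0 0;0.72 -0.62 -0.15 0 0 0 0;0.72 -0.62 -0.15 0 0 0 0;0.72 -0.62 -0.15 0 0 0 0"}}

```text
clock: 0.93
position: [367.8, -298.6, 234.0]
tcp_rot: [180.0, 0.0, 13.3]
wrist_force: [0.4, -0.4, -0.0]
grip_width: 94.1
```

Request:
{"op": "carry_out", "data": {"increments": "0.72 -0.62 -0.15 0 0 0 0;0.72 -0.62 -0.15 0 0 0 0;0.72 -0.62 -0.15 0 0 0 0;0.72 -0.62 -0.15 0 0 0 0;0.72 -0.62 -0.15 0 0 0 0"}}

```text
clock: 1.35
position: [479.3, -144.8, 264.0]
tcp_rot: [180.0, 0.0, 13.3]
wrist_force: [0.5, -0.7, -0.2]
grip_width: 94.0
```

Request:
{"op": "carry_out", "data": {"increments": "0.72 -0.62 -0.15 0 0 0 0;0.72 -0.62 -0.15 0 0 0 0;0.72 -0.62 -0.15 0 0 0 0;0.3 -0.3 0 0 0 0 0;0 0 0 0 0 0 0"}}

```text
clock: 1.77
position: [555.8, -35.4, 281.4]
tcp_rot: [-179.9, -0.0, 13.6]
wrist_force: [-0.9, -0.1, 0.4]
grip_width: 94.2
```

```bash
python3 - <<'E'
from h import *
p=robot.camera_params('wrist');im=robot.snapshot('wrist');s=robot.observe()
cv2.imwrite('pics/w0.png',im);np.savez('w0.npz',**{k:np.array(v) for k,v in p.items()})
print(p);print(s['position'],s['q'].round(1),s['moment'])
E
```

```text
{'mtx': array([[325.1922621 ,   0.        , 286.56345035],
       [  0.        , 325.1922621 , 208.30621148],
       [  0.        ,   0.        ,   1.        ]]), 'R': array([[ 0.2357967 , -0.97179989, -0.00221097],
       [-0.9424044 , -0.22921839,  0.24358341],
       [-0.23722113, -0.05535253, -0.96987743]]), 't': array([-163.76202996,  462.80841583,  625.22705222])}
[554.88764971 -37.79788067 281.22043368] [ 24.5  13.9 -28.6  93.6   6.8  74.3 -81.7] [-0.02874687 -0.00084555 -0.03922431]
```

View pics/w0.png

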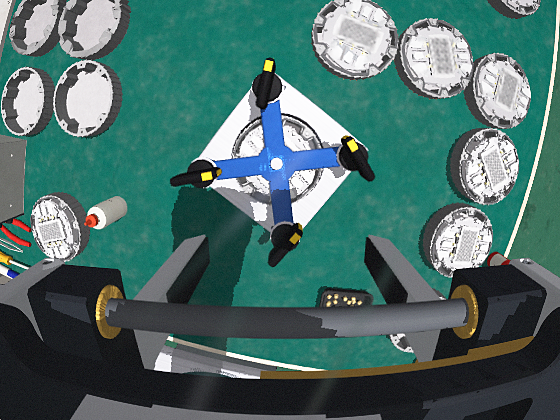

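```bash
cat >> h.py <<'E'
def wray(p,uv):
    M=np.array(p['mtx']);R=np.array(p['R']);t=np.array(p['t']).ravel()
    d=np.array([uv[0]-M[0,2],uv[1]-M[1,2]],float);r=np.linalg.norm(d);th=r/M[0,0]
    v=np.r_[d/max(r,1e-9)*np.sin(th),np.cos(th)];return -R.T@t,R.T@v
def wonz(p,uv,z):
    c,d=wray(p,uv);return c+d*(z-c[2])/d[2]
E
python3 - <<'E'
from h import *
im=cv2.imread('pics/w0.png');p=dict(np.load('w0.npz'))
z=im[45:285,155:395];cv2.imwrite('pics/w0z.png',cv2.resize(z,None,fx=2.5,fy=2.5,interpolation=cv2.INTER_CUBIC))
hsv=cv2.cvtColor(im,cv2.COLOR_BGR2HSV)
sub=np.zeros(im.shape[:2],bool);sub[45:285,155:395]=1
b=(cv2.inRange(hsv,(100,120,60),(125,255,255))>0)&sub
N,l,st,c=cv2.connectedComponentsWithStats(b.astype(np.uint8));i=1+np.argmax(st[1:,4]);print('blue',c[i],st[i],wonz(p,c[i],73))
ys,xs=np.nonzero(l==i);P=np.array([wonz(p,(x,y),73)[:2] for x,y in zip(xs,ys)])
print(cv2.minAreaRect(np.float32(P)))
for nm,m,zz in(('yel',cv2.inRange(hsv,(20,120,100),(35,255,255))>0,126),('cap',(hsv[...,1]<50)&(hsv[...,2]>190),76)):
    N,l,st,c=cv2.connectedComponentsWithStats((m&sub).astype(np.uint8))
    for i in range(1,N):
        if 15<st[i,4]<250:print(nm,st[i],c[i].round(1),wonz(p,c[i],zz).round(1))
E
```

```text
blue [277.15220484 162.49051683] [ 213  100  127  125 4218] [576.88683886 -16.15604009  73.        ]
((576.0103149414062, -14.554397583007812), (135.28160095214844, 132.5488739013672), 65.83148193359375)
yel [263  60  11  12  94] [267.9  65.4] [688.1  19.6 126. ]
yel [347 139  11  13  92] [352.2 145.2] [622.9 -94.6 126. ]
yel [217 169   5   7  25] [218.6 171.9] [556.8  47.  126. ]
yel [201 171  12  10  92] [206.3 175.8] [549.   60.5 126. ]
yel [298 223   4   7  17] [299.8 226.4] [515.5 -59.8 126. ]
yel [289 233  12  11  71] [294.5 238.1] [499.8 -57.3 126. ]
cap [315  45  11  10  70] [319.7  48.5] [735.  -33.8  76. ]
cap [368  48  27  29 133] [382.   63.5] [ 739.3 -117.2   76. ]
cap [334  69  17   8  28] [342.   72.5] [711.5 -68.9  76. ]
cap [282 115  37  28 144] [303.3 128.8] [627.3 -38.4  76. ]
cap [239 120  20  17  35] [248.7 126.8] [613.8  29.9  76. ]
cap [271 158  12  12 113] [276.1 163.3] [575.9 -15.2  76. ]
cap [242 175  27  19 246] [258.6 183. ] [545.5   1.2  76. ]
cap [250 202  17  19 240] [259.1 210.8] [509.1  -7.6  76. ]
```

View pics/w0z.png

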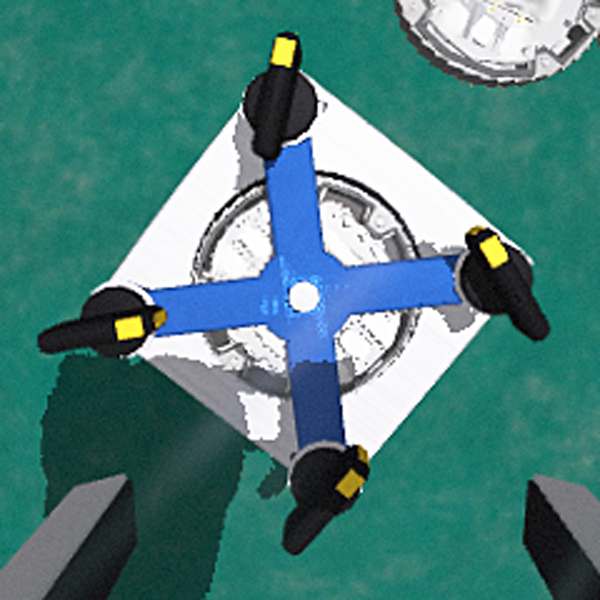

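```bash
python3 - <<'E'
from h import *
pw=dict(np.load('w0.npz'));pt=robot.camera_params('top')
C={}
for n,p,f,box in(('w',pw,wonz,(155,45,240,240)),('top',pt,onz,(222,140,105,105))):
    im=cv2.imread('pics/w0.png' if n=='w' else 'pics/top0.png');hsv=cv2.cvtColor(im,cv2.COLOR_BGR2HSV)
    x,y,w,h=box;sub=np.zeros(im.shape[:2],bool);sub[y:y+h,x:x+w]=1
    b=(cv2.inRange(hsv,(100,110,40),(125,255,255))>0)&sub
    ys,xs=np.nonzero(b);P=np.array([f(p,(a,c),73)[:2] for a,c in zip(xs,ys)])
    c=f(p,(276.1,163.3) if n=='w' else (272.4,191.6),76)[:2]
    for it in range(6):
        d=P-c;r=np.hypot(*d.T);m=(r>28)&(r<55);th=np.arctan2(d[m,1],d[m,0])
        a=np.angle(np.exp(4j*th).sum())/4
        # recentre: perpendicular offsets of the arms
        A=[]; 
        for k in range(4):
            u=np.array([np.cos(a+k*np.pi/2),np.sin(a+k*np.pi/2)]);v=np.array([-u[1],u[0]])
            s=m&(d@u>abs(d@v));A.append((v,(d[s]@v).mean()))
        V=np.array([q[0] for q in A]);o=np.array([q[1] for q in A]);c=c+np.linalg.lstsq(V,o,rcond=None)[0]
    print(n,'centre',c,'arm angle',np.degrees(a),'offs',o)
    C[n]=c,a
c=(C['w'][0]+C['top'][0])/2;a=(C['w'][1]+C['top'][1])/2
Y=dict(N=(687.4,18.1),E=(622.1,-95.3),W=(548,58.6),S=(499.5,-58.5))
print('c',c,np.degrees(a))
for k in range(4):
    q=c+98.995*np.array([np.cos(a+k*np.pi/2),np.sin(a+k*np.pi/2)])
    n=min(Y,key=lambda n:np.hypot(*(np.array(Y[n])-q)));d=np.array(Y[n])-q
    print(n,q.round(1),'mark dist',np.hypot(*d).round(1),'bar angle',np.degrees(np.arctan2(d[1],d[0])).round(1))
E
```

```text
w centre [576.24367699 -15.14284075] arm angle 20.00436067894331 offs [ 0.05815006 -0.03535479  0.05815006 -0.03535479]
top centre [573.93716496 -17.64861044] arm angle 19.76027927168256 offs [-0.02926665  0.03009908 -0.02926665  0.03009908]
c [575.09042098 -16.39572559] 19.88231997531293
N [668.2  17.3] mark dist 19.2 bar angle 2.5
W [541.4  76.7] mark dist 19.3 bar angle -70.0
S [482.  -50.1] mark dist 19.4 bar angle -25.7
E [ 608.8 -109.5] mark dist 19.5 bar angle 46.8
```

```bash
cat >> h.py <<'E'
NUT=dict(N=(668.2,17.3),W=(541.4,76.7),S=(482.,-50.1),E=(608.8,-109.5))
def plan(x,y,z,yaw,n,closure=0,zlast=None):
    "n rows to reach pose, straight line, even turn, tool-down"
    s=robot.observe();P=np.array(s['position']);w=s['tcp_rot'][2]
    dy=(yaw-w+180)%360-180 if abs(yaw-w)>200 else yaw-w
    st=(np.array([x,y,z])-P)/n;rows=[]
    for i in range(n):
        a=np.radians(w+dy*i/n)
        t=np.array([st[0]*np.cos(a)+st[1]*np.sin(a),st[0]*np.sin(a)-st[1]*np.cos(a),-st[2]])/40
        rows.append('%.2f %.2f %.2f 0 0 %.2f %g'%(*t,-dy/n/6,closure))
    print('from',P.round(1),np.round(s['tcp_rot'],1),'q7',s['q'][6].round(1),'dist',np.linalg.norm(st*n).round(1),'dyaw',round(dy,1))
    for i in range(0,n,5):print(';'.join(rows[i:i+5]))
E
python3 -c "
from h import *
plan(*NUT['E'],150,46.8,6)"
```

```text
from [554.9 -37.8 281.2] [-179.9    0.    13.5] q7 -81.7 dist 159.0 dyaw 33.3
0.15 0.34 0.55 0 0 -0.92 0;0.11 0.36 0.55 0 0 -0.92 0;0.08 0.37 0.55 0 0 -0.92 0;0.04 0.37 0.55 0 0 -0.92 0;0.01 0.37 0.55 0 0 -0.92 0
-0.03 0.37 0.55 0 0 -0.92 0
```

Request:
{"op": "carry_out", "data": {"increments": "0.15 0.34 0.55 0 0 -0.92 0;0.11 0.36 0.55 0 0 -0.92 0;0.08 0.37 0.55 0 0 -0.92 0;0.04 0.37 0.55 0 0 -0.92 0;0.01 0.37 0.55 0 0 -0.92 0"}}

```text
clock: 2.23
position: [598.6, -101.8, 170.5]
tcp_rot: [180.0, 0.0, 41.1]
wrist_force: [0.2, 0.1, -0.0]
grip_width: 93.9
```

Request:
{"op": "carry_out", "data": {"increments": "-0.03 0.37 0.55 0 0 -0.92 0;0 0 0 0 0 0 0.3;0 0 0 0 0 0 0.3;0 0 0 0 0 0 0.3;0 0 0 0 0 0 0.3"}}

```text
clock: 2.65
position: [608.0, -111.4, 151.2]
tcp_rot: [179.9, -0.0, 46.4]
wrist_force: [-0.4, 0.1, -0.2]
grip_width: 70.8
```

```bash
python3 -c "
from h import *
plan(*NUT['E'],93,46.8,3)
im=robot.snapshot('wrist');cv2.imwrite('pics/w1.png',im)
s=robot.observe();print(s['moment'],s['grip_width'])"
```

```text
from [ 608.  -111.4  151.2] [179.9  -0.   46.4] q7 -48.1 dist 58.2 dyaw 0.4
0.02 -0.01 0.49 0 0 -0.02 0;0.02 -0.01 0.49 0 0 -0.02 0;0.02 -0.01 0.49 0 0 -0.02 0
[-0.04634643 -0.00385194  0.01795998] 67.7559038943245
```

View pics/w1.png

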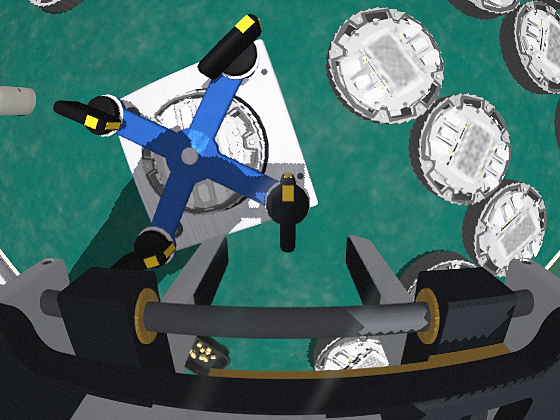

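Bar of E stands vertical at u≈288, midway between the fingers (220 and 355): aligned. Descend and grip.

Request:
{"op": "carry_out", "data": {"increments": "0.02 -0.01 0.49 0 0 0 0.4;0.02 -0.01 0.49 0 0 0 0.5;0.02 -0.01 0.48 0 0 0 0.5;0 0 0 0 0 0 0.6;0 0 0 0 0 0 0.7", "grip_force": 40}}

```text
clock: 3.12
position: [608.5, -108.8, 92.0]
tcp_rot: [-180.0, 0.0, 46.5]
wrist_force: [0.3, 0.2, 0.8]
grip_width: 37.0
```

Request:
{"op": "carry_out", "data": {"increments": "0 0 0 0 0 0 1;0 0 0 0 0 0 1;0 0 0 0 0 0 1;0 0 0 0 0 0 1;0 0 0 0 0 0 1"}}

```text
clock: 3.53
position: [609.9, -110.1, 92.5]
tcp_rot: [179.8, -0.1, 46.4]
wrist_force: [5.3, -4.4, 2.0]
grip_width: 10.5
```

```bash
python3 -c "
from h import *
s=robot.observe();print(s['position'],s['tcp_rot'],s['wrist_force'],s['moment'],s['grip_width'])"
```

```text
[ 609.92725122 -110.11809906   92.48457644] [ 1.79828926e+02 -7.48247733e-02  4.64187356e+01] [ 5.32858343 -4.41983596  1.99586187] [-0.98249976 -1.18642363  0.02315193] 10.538083061586375
```

Request:
{"op": "carry_out", "data": {"increments": "0 0.03 0 0 0 1 1;0 0 0 0 0 1 1;0 0 0 0 0 1 1;0 0 0 0 0 1 1;0 0 0 0 0 1 1"}}

```text
clock: 3.95
position: [609.8, -109.7, 92.4]
tcp_rot: [180.0, -0.1, 16.2]
wrist_force: [-2.9, 2.3, 7.0]
grip_width: 10.2
```

Request:
{"op": "carry_out", "data": {"increments": "0 0 0 0 0 1 1;0 0 0 0 0 1 1;0 0 0 0 0 0.6 1;0 0 0 0 0 0 1;0 0 0 0 0 0 1"}}

```text
clock: 4.37
position: [609.8, -109.2, 92.4]
tcp_rot: [-180.0, -0.0, 0.9]
wrist_force: [-3.3, 3.1, 8.2]
grip_width: 10.3
```

```bash
python3 -c "
from h import *
s=robot.observe();print(s['position'],s['tcp_rot'],s['q'],s['wrist_force'],s['moment'],s['grip_width'])"
```

```text
[ 609.75912896 -109.22182961   92.38568101] [-1.79977781e+02 -4.28154297e-02  8.63688707e-01] [ 21.54738222  29.38869922 -19.02107245  96.96870099  11.16227969
  55.46961233 -90.68334831] [-3.31408659  3.05078213  8.18306313] [ 0.87219362  0.80776752 -0.00296768] 10.304374403569458
```

Request:
{"op": "carry_out", "data": {"increments": "0 0 0 0 0 0 0.55;0 0 0 0 0 0 0.55;0 0 0 0 0 0 0.55;0 0 -0.7 0 0 0 0.55;0 0 -0.8 0 0 0 0.55"}}

```text
clock: 4.78
position: [608.0, -110.0, 150.3]
tcp_rot: [-179.9, 0.2, 0.9]
wrist_force: [-0.2, -0.7, 0.5]
grip_width: 40.0
```

```bash
python3 -c "
from h import *
plan(*NUT['W'],150,110,19,0.55)
s=robot.observe();print(s['moment'],s['wrist_force'],s['grip_width'])"
```

```text
from [ 608.  -110.   150.3] [-179.9    0.2    0.9] q7 -89.4 dist 198.2 dyaw 109.1
-0.08 -0.25 0.00 0 0 -0.96 0.55;-0.06 -0.25 0.00 0 0 -0.96 0.55;-0.03 -0.26 0.00 0 0 -0.96 0.55;-0.01 -0.26 0.00 0 0 -0.96 0.55;0.02 -0.26 0.00 0 0 -0.96 0.55
0.04 -0.26 0.00 0 0 -0.96 0.55;0.07 -0.25 0.00 0 0 -0.96 0.55;0.10 -0.24 0.00 0 0 -0.96 0.55;0.12 -0.23 0.00 0 0 -0.96 0.55;0.14 -0.22 0.00 0 0 -0.96 0.55
0.16 -0.20 0.00 0 0 -0.96 0.55;0.18 -0.19 0.00 0 0 -0.96 0.55;0.20 -0.17 0.00 0 0 -0.96 0.55;0.22 -0.15 0.00 0 0 -0.96 0.55;0.23 -0.12 0.00 0 0 -0.96 0.55
0.24 -0.10 0.00 0 0 -0.96 0.55;0.25 -0.08 0.00 0 0 -0.96 0.55;0.26 -0.05 0.00 0 0 -0.96 0.55;0.26 -0.02 0.00 0 0 -0.96 0.55
[-0.00470943  0.01917378 -0.00343585] [-0.18687625 -0.67756581  0.46757313] 40.024900240362285
```

Request:
{"op": "carry_out", "data": {"increments": "-0.08 -0.25 0 0 0 -0.96 0.55;-0.06 -0.25 0 0 0 -0.96 0.55;-0.03 -0.26 0 0 0 -0.96 0.55;-0.01 -0.26 0 0 0 -0.96 0.55;0.02 -0.26 0 0 0 -0.96 0.55"}}

```text
clock: 5.2
position: [591.9, -60.7, 151.5]
tcp_rot: [180.0, -0.0, 29.9]
wrist_force: [0.3, -0.2, 0.3]
grip_width: 42.6
```

Request:
{"op": "carry_out", "data": {"increments": "0.04 -0.26 0 0 0 -0.96 0.55;0.07 -0.25 0 0 0 -0.96 0.55;0.1 -0.24 0 0 0 -0.96 0.55;0.12 -0.23 0 0 0 -0.96 0.55;0.14 -0.22 0 0 0 -0.96 0.55"}}

```text
clock: 5.62
position: [574.3, -11.6, 151.4]
tcp_rot: [180.0, 0.0, 58.7]
wrist_force: [0.2, 0.5, -1.1]
grip_width: 42.2
```

Request:
{"op": "carry_out", "data": {"increments": "0.16 -0.2 0 0 0 -0.96 0.55;0.18 -0.19 0 0 0 -0.96 0.55;0.2 -0.17 0 0 0 -0.96 0.55;0.22 -0.15 0 0 0 -0.96 0.55;0.23 -0.12 0 0 0 -0.96 0.55"}}

```text
clock: 6.03
position: [556.4, 37.5, 151.4]
tcp_rot: [180.0, 0.0, 87.5]
wrist_force: [-0.4, -0.3, -0.4]
grip_width: 42.4
```

Request:
{"op": "carry_out", "data": {"increments": "0.24 -0.1 0 0 0 -0.96 0.55;0.25 -0.08 0 0 0 -0.96 0.55;0.26 -0.05 0 0 0 -0.96 0.55;0.26 -0.02 0 0 0 -0.96 0.55;0 0 0 0 0 0 0.55"}}

```text
clock: 6.45
position: [541.8, 78.3, 151.5]
tcp_rot: [180.0, -0.0, 110.7]
wrist_force: [0.4, 0.4, 0.3]
grip_width: 42.5
```

```bash
python3 -c "
from h import *
im=robot.snapshot('wrist');cv2.imwrite('pics/w2.png',im)
plan(*NUT['W'],93,110,3,0.55)"
```

```text
from [542.3  77.  151.4] [180.   -0.  110.3] q7 -7.6 dist 58.4 dyaw -0.3
-0.00 -0.01 0.49 0 0 0.02 0.55;-0.00 -0.01 0.49 0 0 0.02 0.55;-0.00 -0.01 0.49 0 0 0.02 0.55
```

View pics/w2.png

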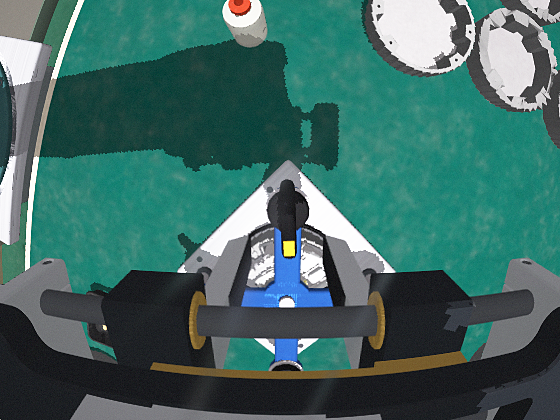

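W's bar stands vertical at u≈288, between the fingers (245 and 333). Aligned; descend.

Request:
{"op": "carry_out", "data": {"increments": "0 0 0.49 0 0 0 0.55;0 0 0.49 0 0 0 0.55;0 0 0.48 0 0 0 0.55;0 0 0 0 0 0 1;0 0 0 0 0 0 1"}}

```text
clock: 6.92
position: [542.2, 76.1, 92.8]
tcp_rot: [-179.9, -0.0, 110.1]
wrist_force: [0.4, -0.1, 0.5]
grip_width: 32.4
```

Request:
{"op": "carry_out", "data": {"increments": "0 0 0 0 0 0 1;0 0 0 0 0 0 1;0 0 0 0 0 0 1;0 0 0 0 0 0 1;0 0 0 0 0 0 1"}}

```text
clock: 7.33
position: [543.6, 76.9, 94.5]
tcp_rot: [179.8, 0.0, 110.3]
wrist_force: [-0.5, -0.2, 13.8]
grip_width: 1.1
```

```bash
python3 -c "
from h import *
im=robot.snapshot('wrist');cv2.imwrite('pics/w3.png',im)
im=robot.snapshot('side')[180:300,225:365];cv2.imwrite('pics/s3.png',cv2.resize(im,None,fx=5,fy=5,interpolation=cv2.INTER_CUBIC))
s=robot.observe();print(s)"
```

```text
{'clock': 7.4333, 'q': array([ 23.57023926,  27.60456785, -44.14551509, 106.62348646,
        23.2599283 ,  54.95860536, -10.66286775]), 'qd': array([ 0.07783078,  0.11681444,  0.04832151,  0.06484567, -0.06676971,
        0.04268779, -0.06542242]), 'effort': array([-4.21874283e-02, -6.66894150e+01, -1.23498863e+01, -3.16428530e+01,
       -4.13209770e-02, -1.00296366e-01, -9.57338375e-05]), 'position': array([543.61649753,  76.91971048,  94.48521958]), 'tcp_rot': array([1.79845802e+02, 4.46207372e-02, 1.10276515e+02]), 'wrist_force': array([-0.12061161, -0.77740049, 13.20093533]), 'moment': array([-0.08665386, -0.03458734, -0.01793064]), 'grip_width': 0.6583084971880853}
```

View pics/w3.png

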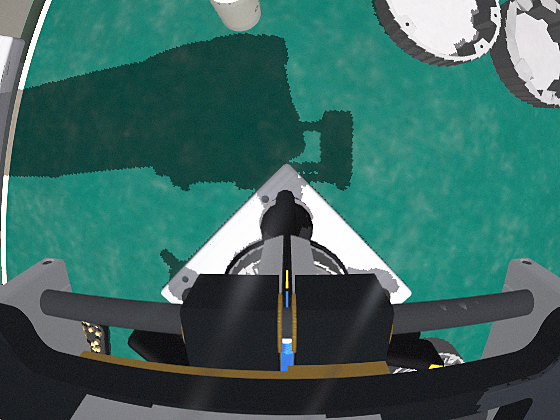

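View pics/s3.png

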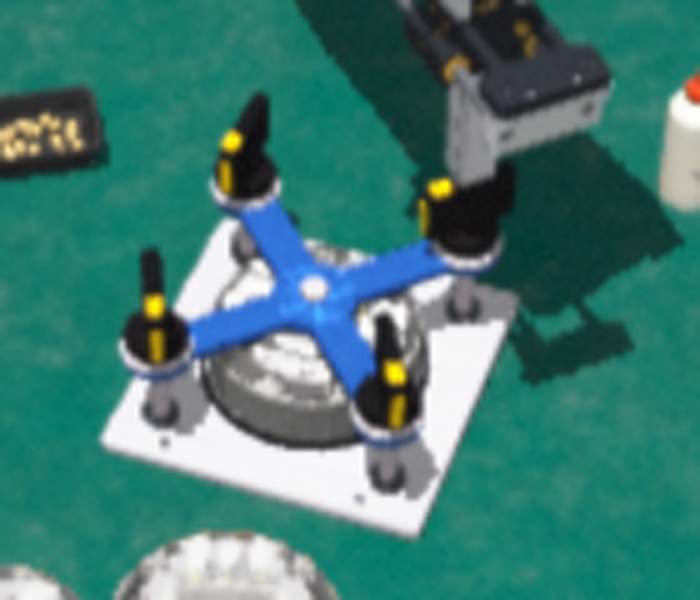

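```bash
python3 -c "
import cv2
im=cv2.imread('pics/w3.png')[170:320,200:375];cv2.imwrite('pics/w3z.png',cv2.resize(im,None,fx=4,fy=4,interpolation=cv2.INTER_CUBIC))"
```

```text
(no output)
```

View pics/w3z.png

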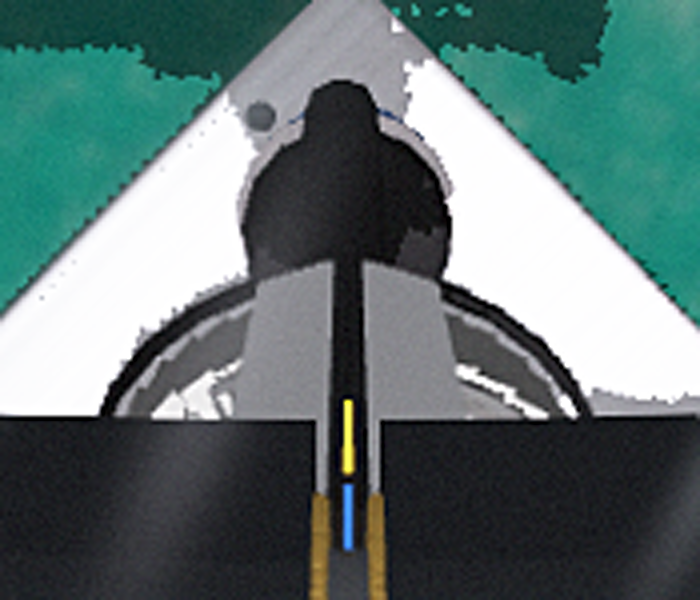

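```bash
python3 -c "
from h import *
p=robot.camera_params('side')
for X in((543.6,76.9,94.5),(543.6,76.9,126),(543.6,76.9,112)):
  u=proj(p,X);print(X,u,(u-[225,180])*5)
im=robot.snapshot('side')[185:245,295:355];cv2.imwrite('pics/s4.png',cv2.resize(im,None,fx=10,fy=10,interpolation=cv2.INTER_CUBIC))
s=robot.observe();print(s['grip_width'],s['wrist_force'])
"
```

```text
(543.6, 76.9, 94.5) [318.59627434 223.2221356 ] [467.98137168 216.11067799]
(543.6, 76.9, 126) [318.99995742 215.4960123 ] [469.99978709 177.48006152]
(543.6, 76.9, 112) [318.81915962 218.95631608] [469.09579809 194.78158039]
0.41793431270168757 [-0.85245989 -0.4868712  12.76211205]
```

View pics/s4.png

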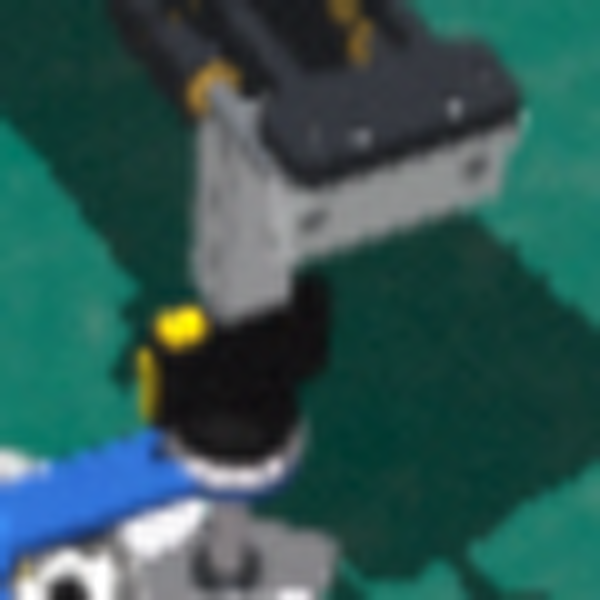

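```bash
python3 -c "
from h import *
p=robot.camera_params('side')
im=cv2.imread('pics/side0.png')[60:145,40:130]
im=cv2.resize(im,None,fx=6,fy=6,interpolation=cv2.INTER_CUBIC)
P=np.array((144.07,-607.76,173.16));y=np.array([np.sin(np.radians(13.3)),-np.cos(np.radians(13.3)),0])
for k in(-47,0,47):
  u=(proj(p,P+k*y)-[40,60])*6;print(u);cv2.circle(im,tuple(int(v) for v in u),4,(0,0,255),-1)
cv2.imwrite('pics/s0t.png',im)
im=robot.snapshot('top')[140:250,200:330];cv2.imwrite('pics/t4.png',cv2.resize(im,None,fx=5,fy=5,interpolation=cv2.INTER_CUBIC))
"
```

```text
[438.83969974 425.27143362]
[352.21054383 441.09201101]
[264.66700949 457.07957599]
```

View pics/s0t.png

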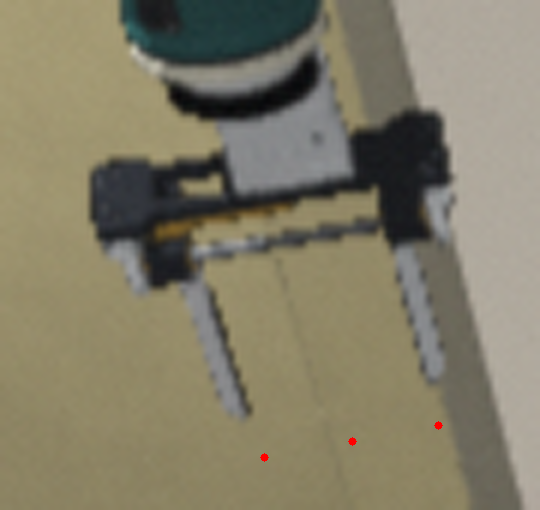

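View pics/t4.png

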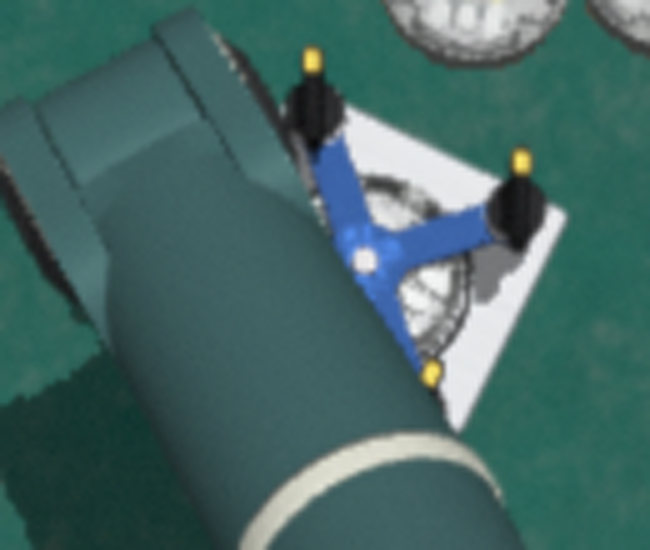

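```bash
python3 -c "
from h import *
ps=robot.camera_params('side');pt=robot.camera_params('top')
im=cv2.imread('pics/side0.png');hsv=cv2.cvtColor(im,cv2.COLOR_BGR2HSV)
m=cv2.inRange(hsv,(20,120,100),(35,255,255));m[:190]=0;m[290:]=0;m[:,:235]=0;m[:,345:]=0
N,l,st,c=cv2.connectedComponentsWithStats(m)
for i in range(1,N):print(st[i],c[i])
T=dict(N=(262,151.7),E=(299,173.9),W=(247,197),S=(285.9,214.1))
for k in T:
  for z in(126,):
    X=onz(pt,T[k],z);print(k,proj(ps,X).round(1),proj(ps,X+[0,0,30]).round(1))
"
```

```text
[269 206   5   5  15] [270.93333333 207.86666667]
[269 212   2   7  13] [269.53846154 214.76923077]
[311 216   5   4  15] [312.93333333 217.26666667]
[309 220   1   6   6] [309.  222.5]
[258 237   5   5  16] [259.75   239.1875]
[263 244   1   5   5] [263. 246.]
[302 252   4   5  19] [303.57894737 253.89473684]
[303 259   3   7  19] [304. 262.]
N [303.3 253.7] [303.5 246.1]
E [260.4 238.6] [260.  231.1]
W [312.2 216.8] [312.5 209.2]
S [270.8 207.7] [270.5 200.1]
```

The images show the fingertips about 31 mm higher than the reported TCP: they closed on top of W's bar, at 126 mm. The bar tops triangulate to 126, so the offset is in the tool. I'll correct for it: grip at a reported z of about 63.

Request:
{"op": "carry_out", "data": {"increments": "0 0 -0.4 0 0 0 0.5;0 0 -0.1 0 0 0 0.5;0 0 0 0 0 0 0.5;0 0 0 0 0 0 0.5;0 0 0 0 0 0 0.5"}}

```text
clock: 7.95
position: [542.2, 76.5, 112.5]
tcp_rot: [-180.0, -0.0, 110.3]
wrist_force: [-0.2, -0.4, 0.1]
grip_width: 30.5
```

Request:
{"op": "carry_out", "data": {"increments": "0 0 0.3 0 0 0 0.5;0 0 0.3 0 0 0 0.5;0 0 0.2 0 0 0 0.5;0 0 0 0 0 0 0.5;0 0 0 0 0 0 0.5"}}

```text
clock: 8.37
position: [541.8, 76.8, 80.1]
tcp_rot: [-179.9, -0.1, 110.3]
wrist_force: [-0.3, 0.8, 0.0]
grip_width: 46.9
```

```bash
python3 -c "
from h import *
im=robot.snapshot('wrist');cv2.imwrite('pics/w5.png',im)
s=robot.observe();print(s['position'],s['tcp_rot'],s['wrist_force'],s['grip_width'])"
```

```text
[542.21156955  76.84511238  80.68850005] [-1.79968818e+02 -3.10700426e-02  1.10314034e+02] [-0.08976517 -0.07061035 -0.48372079] 46.791590069294635
```

View pics/w5.png

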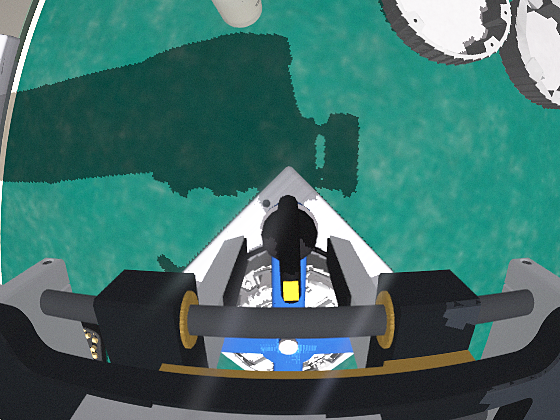

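Request:
{"op": "carry_out", "data": {"increments": "0 0 0.25 0 0 0 0.6;0 0 0.18 0 0 0 0.7;0 0 0 0 0 0 0.8;0 0 0 0 0 0 1;0 0 0 0 0 0 1"}}

```text
clock: 8.83
position: [542.4, 76.7, 63.8]
tcp_rot: [-180.0, -0.0, 110.3]
wrist_force: [-0.4, -0.6, 0.1]
grip_width: 17.1
```

Request:
{"op": "carry_out", "data": {"increments": "0 0 0 0 0 0 1;0 0 0 0 0 0 1;0 0 0 0 0 0 1;0 0 0 0 0 0 1;0 0 0 0 0 0 1"}}

```text
clock: 9.25
position: [543.4, 77.1, 64.1]
tcp_rot: [179.9, -0.0, 110.3]
wrist_force: [6.8, 1.7, -8.8]
grip_width: 11.7
```

```bash
python3 -c "
from h import *
im=robot.snapshot('side')[185:245,295:355];cv2.imwrite('pics/s6.png',cv2.resize(im,None,fx=8,fy=8,interpolation=cv2.INTER_CUBIC))
s=robot.observe();print(s['position'],s['tcp_rot'],s['wrist_force'],s['moment'],s['grip_width'])"
```

```text
[543.37152982  77.02236427  64.06044288] [ 1.79870503e+02 -1.62904239e-02  1.10295498e+02] [ 7.52108222  2.92885701 -8.69079762] [ 0.60444117 -1.80855673 -0.0496631 ] 12.12815622715965
```

View pics/s6.png

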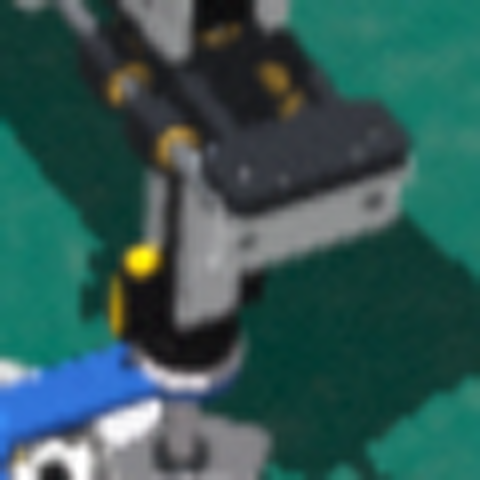

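Now the grip is real (12.1 mm wide, fingers straddling the bar). Turn W by 45°.

Request:
{"op": "carry_out", "data": {"increments": "0 0.03 0 0 0 1 1;0 0 0 0 0 1 1;0 0 0 0 0 1 1;0 0 0 0 0 1 1;0 0 0 0 0 1 1", "grip_force": 50}}

```text
clock: 9.72
position: [543.5, 77.1, 64.0]
tcp_rot: [180.0, -0.0, 80.0]
wrist_force: [-1.1, -0.7, -1.3]
grip_width: 11.8
```

Request:
{"op": "carry_out", "data": {"increments": "0 0 0 0 0 1 1;0 0 0 0 0 1 1;0 0 0 0 0 0.6 1;0 0 0 0 0 0 1;0 0 0 0 0 0 1"}}

```text
clock: 10.13
position: [543.5, 77.1, 64.0]
tcp_rot: [180.0, 0.0, 64.8]
wrist_force: [-2.2, 0.5, 2.8]
grip_width: 11.9
```

```bash
python3 -c "
from h import *
s=robot.observe();print(s['position'],s['tcp_rot'],s['wrist_force'],s['moment'],s['grip_width'],s['q'])"
```

```text
[543.48485673  77.09321385  63.98113742] [1.79991315e+02 7.45413709e-03 6.48365873e+01] [-2.2144786   0.52127532  2.78705687] [-0.12292692  0.44016782 -0.06206781] 11.852644203364166 [ 14.50965248  27.26510829 -32.34446095 107.9856816   18.67032747
  50.01525319 -52.27914676]
```

Request:
{"op": "carry_out", "data": {"increments": "0 0 0 0 0 0 0.55;0 0 0 0 0 0 0.55;0 0 0 0 0 0 0.55;0 0 -0.6 0 0 0 0.55;0 0 -0.8 0 0 0 0.55"}}

```text
clock: 10.55
position: [541.9, 76.9, 118.5]
tcp_rot: [-179.8, 0.1, 64.8]
wrist_force: [0.2, -1.2, 0.5]
grip_width: 40.7
```

```bash
python3 -c "
from h import *
plan(*NUT['S'],122,154.3,15,0.55)"
```

```text
from [541.9  76.9 118.5] [-1.798e+02  1.000e-01  6.480e+01] q7 -49.7 dist 140.4 dyaw 89.5
-0.23 -0.00 -0.01 0 0 -0.99 0.55;-0.23 -0.02 -0.01 0 0 -0.99 0.55;-0.23 -0.05 -0.01 0 0 -0.99 0.55;-0.22 -0.07 -0.01 0 0 -0.99 0.55;-0.21 -0.09 -0.01 0 0 -0.99 0.55
-0.20 -0.12 -0.01 0 0 -0.99 0.55;-0.19 -0.14 -0.01 0 0 -0.99 0.55;-0.17 -0.16 -0.01 0 0 -0.99 0.55;-0.16 -0.17 -0.01 0 0 -0.99 0.55;-0.14 -0.19 -0.01 0 0 -0.99 0.55
-0.12 -0.20 -0.01 0 0 -0.99 0.55;-0.10 -0.21 -0.01 0 0 -0.99 0.55;-0.07 -0.22 -0.01 0 0 -0.99 0.55;-0.05 -0.23 -0.01 0 0 -0.99 0.55;-0.03 -0.23 -0.01 0 0 -0.99 0.55
```

Request:
{"op": "carry_out", "data": {"increments": "-0.22 0 -0.02 0 0 -0.99 0.55;-0.22 -0.02 -0.02 0 0 -0.99 0.55;-0.22 -0.05 -0.02 0 0 -0.99 0.55;-0.22 -0.07 -0.01 0 0 -0.99 0.55;-0.21 -0.09 0 0 0 -0.99 0.55"}}

```text
clock: 10.97
position: [524.2, 35.9, 122.7]
tcp_rot: [180.0, -0.0, 94.7]
wrist_force: [0.1, -0.8, 1.1]
grip_width: 42.4
```

Request:
{"op": "carry_out", "data": {"increments": "-0.2 -0.12 0 0 0 -0.99 0.55;-0.18 -0.14 0 0 0 -0.99 0.55;-0.17 -0.16 0 0 0 -0.99 0.55;-0.16 -0.17 0 0 0 -0.99 0.55;-0.14 -0.19 0 0 0 -0.99 0.55"}}

```text
clock: 11.38
position: [503.6, -5.9, 122.6]
tcp_rot: [180.0, 0.0, 124.4]
wrist_force: [0.6, -0.4, -0.4]
grip_width: 42.4
```

Request:
{"op": "carry_out", "data": {"increments": "-0.12 -0.2 0 0 0 -0.99 0.55;-0.1 -0.21 0 0 0 -0.99 0.55;-0.07 -0.22 0 0 0 -0.99 0.55;-0.05 -0.23 0 0 0 -0.99 0.55;-0.03 -0.22 0 0 0 -0.99 0.55"}}

```text
clock: 11.8
position: [483.9, -47.7, 122.6]
tcp_rot: [180.0, 0.0, 154.1]
wrist_force: [0.2, 1.1, -0.1]
grip_width: 42.5
```

```bash
sed -i "s/^NUT=.*/NUT=dict(N=(669.7,17.5),W=(543.5,77.1),S=(483.4,-50.),E=(609.8,-109.4))/" h.py; python3 -c "
from h import *
im=robot.snapshot('wrist');cv2.imwrite('pics/w7.png',im[120:340,120:460])
plan(*NUT['S'],64,154.3,3,0.55)"
```

```text
from [483.4 -49.3 122.4] [-180.    -0.   154.5] q7 48.6 dist 58.4 dyaw -0.2
-0.00 -0.01 0.49 0 0 0.01 0.55;-0.00 -0.01 0.49 0 0 0.01 0.55;-0.00 -0.01 0.49 0 0 0.01 0.55
```

View pics/w7.png

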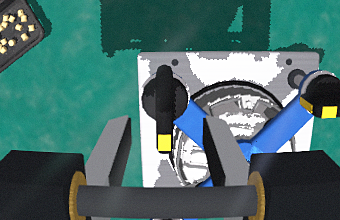

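S's bar is vertical at u≈165 of the crop, between the fingers at 118 and 218. Descend, grip and turn.

Request:
{"op": "carry_out", "data": {"increments": "0 0 0.49 0 0 0 0.55;0 0 0.49 0 0 0 0.55;0 0 0.48 0 0 0 0.6;0 0 0 0 0 0 0.8;0 0 0 0 0 0 1"}}

```text
clock: 12.27
position: [483.9, -46.6, 64.1]
tcp_rot: [180.0, -0.1, 153.8]
wrist_force: [0.3, 0.3, 0.2]
grip_width: 27.5
```

Request:
{"op": "carry_out", "data": {"increments": "0 0 0 0 0 0 1;0 0 0 0 0 0 1;0 0 0 0 0 0 1;0 0 0 0 0 0 1;0 0 0 0 0 0 1"}}

```text
clock: 12.68
position: [483.7, -49.4, 65.2]
tcp_rot: [-179.8, 0.0, 153.7]
wrist_force: [-7.5, -10.7, 11.8]
grip_width: 12.1
```

```bash
python3 -c "
from h import *
s=robot.observe();print(s['position'],s['tcp_rot'],s['wrist_force'],s['moment'],s['grip_width'])
a=np.radians(s['tcp_rot'][2]);print('tool y force',s['wrist_force'][:2]@[np.sin(a),-np.cos(a)])"
```

```text
[483.69314123 -49.36805673  65.19443441] [-1.79807098e+02  4.18700072e-02  1.53681581e+02] [ -7.49646822 -10.67278413  11.76653742] [-2.77593507  1.96076303  0.01114727] 12.097711122821925
tool y force -12.890114847546496
```

Request:
{"op": "carry_out", "data": {"increments": "0 -0.05 0 0 0 1 1;0 0 0 0 0 1 1;0 0 0 0 0 1 1;0 0 0 0 0 1 1;0 0 0 0 0 1 1"}}

```text
clock: 13.1
position: [483.9, -49.1, 65.3]
tcp_rot: [179.9, 0.1, 123.5]
wrist_force: [0.7, 0.7, -1.6]
grip_width: 11.9
```

Request:
{"op": "carry_out", "data": {"increments": "0 0 0 0 0 1 1;0 0 0 0 0 1 1;0 0 0 0 0 0.6 1;0 0 0 0 0 0 1;0 0 0 0 0 0 1"}}

```text
clock: 13.52
position: [484.1, -49.0, 65.2]
tcp_rot: [179.9, 0.1, 108.3]
wrist_force: [0.9, 0.4, 7.7]
grip_width: 11.4
```

Request:
{"op": "carry_out", "data": {"increments": "0 0 0 0 0 0 0.55;0 0 0 0 0 0 0.55;0 0 0 0 0 0 0.55;0 0 -0.6 0 0 0 0.55;0 0 -0.8 0 0 0 0.55"}}

```text
clock: 13.93
position: [481.5, -48.6, 119.1]
tcp_rot: [-179.8, -0.2, 108.3]
wrist_force: [1.0, 0.2, 1.7]
grip_width: 40.6
```

```bash
python3 -c "
from h import *
plan(*NUT['N'],122,182.5,14,0.55)"
```

```text
from [481.5 -48.6 119.1] [-179.8   -0.2  108.3] q7 7.3 dist 199.5 dyaw 74.2
0.01 0.36 -0.01 0 0 -0.88 0.55;-0.03 0.36 -0.01 0 0 -0.88 0.55;-0.06 0.35 -0.01 0 0 -0.88 0.55;-0.09 0.34 -0.01 0 0 -0.88 0.55;-0.12 0.33 -0.01 0 0 -0.88 0.55
-0.15 0.32 -0.01 0 0 -0.88 0.55;-0.18 0.31 -0.01 0 0 -0.88 0.55;-0.21 0.29 -0.01 0 0 -0.88 0.55;-0.24 0.27 -0.01 0 0 -0.88 0.55;-0.26 0.24 -0.01 0 0 -0.88 0.55
-0.28 0.22 -0.01 0 0 -0.88 0.55;-0.30 0.19 -0.01 0 0 -0.88 0.55;-0.32 0.16 -0.01 0 0 -0.88 0.55;-0.33 0.13 -0.01 0 0 -0.88 0.55
```

Request:
{"op": "carry_out", "data": {"increments": "0.01 0.36 -0.01 0 0 -0.88 0.55;-0.03 0.36 -0.01 0 0 -0.88 0.55;-0.06 0.35 -0.01 0 0 -0.88 0.55;-0.09 0.34 -0.01 0 0 -0.88 0.55;-0.12 0.33 -0.01 0 0 -0.88 0.55"}}

```text
clock: 14.35
position: [550.9, -25.5, 122.1]
tcp_rot: [-180.0, -0.0, 134.9]
wrist_force: [0.9, -0.8, -0.4]
grip_width: 42.5
```

Request:
{"op": "carry_out", "data": {"increments": "-0.15 0.32 0 0 0 -0.88 0.55;-0.18 0.31 0 0 0 -0.88 0.55;-0.21 0.29 0 0 0 -0.88 0.55;-0.24 0.27 0 0 0 -0.88 0.55;-0.26 0.24 0 0 0 -0.88 0.55"}}

```text
clock: 14.77
position: [618.3, -2.1, 121.9]
tcp_rot: [180.0, -0.0, 161.3]
wrist_force: [0.2, -0.6, 0.9]
grip_width: 42.2
```

Request:
{"op": "carry_out", "data": {"increments": "-0.28 0.22 0 0 0 -0.88 0.55;-0.3 0.19 0 0 0 -0.88 0.55;-0.32 0.16 0 0 0 -0.88 0.55;-0.32 0.13 0 0 0 -0.88 0.55;0 0 0 0 0 0 0.55"}}

```text
clock: 15.18
position: [672.6, 16.8, 121.5]
tcp_rot: [179.9, -0.0, -177.5]
wrist_force: [0.3, 0.7, 0.7]
grip_width: 42.3
```

```bash
python3 -c "
from h import *
im=robot.snapshot('wrist');cv2.imwrite('pics/w8.png',im[120:340,120:460])
plan(*NUT['N'],64,182.5,3,0.55)"
```

```text
from [671.6  16.5 121.5] [ 1.799e+02 -1.000e-01 -1.779e+02] q7 64.3 dist 57.5 dyaw 0.4
0.02 0.01 0.48 0 0 -0.02 0.55;0.02 0.01 0.48 0 0 -0.02 0.55;0.02 0.01 0.48 0 0 -0.02 0.55
```

View pics/w8.png

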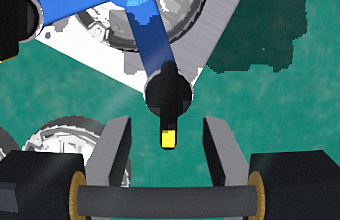

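N's bar is vertical at u≈168, midway between the fingers.

Request:
{"op": "carry_out", "data": {"increments": "0.02 0.01 0.48 0 0 0 0.55;0.02 0.01 0.48 0 0 0 0.55;0.02 0 0.48 0 0 0 0.6;0 0 0 0 0 0 0.8;0 0 0 0 0 0 1"}}

```text
clock: 15.65
position: [668.2, 16.3, 64.4]
tcp_rot: [180.0, -0.1, -178.0]
wrist_force: [0.8, 0.6, 0.1]
grip_width: 27.8
```

Request:
{"op": "carry_out", "data": {"increments": "0 0 0 0 0 0 1;0 0 0 0 0 0 1;0 0 0 0 0 0 1;0 0 0 0 0 0 1;0 0 0 0 0 0 1"}}

```text
clock: 16.07
position: [669.5, 17.9, 66.0]
tcp_rot: [179.9, 0.1, -177.9]
wrist_force: [-0.8, 4.5, 7.9]
grip_width: 11.9
```

```bash
cat >>h.py <<'E'
def rep():
    s=robot.observe();a=np.radians(s['tcp_rot'][2]);print(s['position'].round(1),s['tcp_rot'].round(1),'F',s['wrist_force'].round(1),'M',s['moment'].round(3),'w',round(s['grip_width'],1),'q7',s['q'][6].round(1))
    print('tool x,y force',round(s['wrist_force'][:2]@[np.cos(a),np.sin(a)],1),round(s['wrist_force'][:2]@[np.sin(a),-np.cos(a)],1))
E
python3 -c "
from h import *
rep()"
```

```text
[669.5  17.9  66. ] [ 1.799e+02  1.000e-01 -1.779e+02] F [-0.8  4.5  7.9] M [ 1.245  0.314 -0.02 ] w 11.9 q7 62.2
tool x,y force 0.6 4.6
```

Request:
{"op": "carry_out", "data": {"increments": "0 0.02 0 0 0 1 1;0 0 0 0 0 1 1;0 0 0 0 0 1 1;0 0 0 0 0 1 1;0 0 0 0 0 1 1"}}

```text
clock: 16.48
position: [669.6, 18.3, 66.0]
tcp_rot: [179.9, 0.1, 151.8]
wrist_force: [-1.0, 4.6, 6.0]
grip_width: 12.1
```

Request:
{"op": "carry_out", "data": {"increments": "0 0 0 0 0 1 1;0 0 0 0 0 1 1;0 0 0 0 0 0.6 1;0 0 0 0 0 0 1;0 0 0 0 0 0 1"}}

```text
clock: 16.9
position: [669.8, 18.5, 66.0]
tcp_rot: [179.9, 0.1, 136.6]
wrist_force: [0.1, 4.7, 8.8]
grip_width: 11.7
```

```bash
python3 -c "
from h import *
rep()"
```

```text
[669.8  18.5  66. ] [1.799e+02 1.000e-01 1.366e+02] F [0.1 4.7 8.8] M [ 1.046 -0.003  0.008] w 11.7 q7 21.6
tool x,y force 3.2 3.5
```

Request:
{"op": "carry_out", "data": {"increments": "0 0 0 0 0 0 0.55;0 0 0 0 0 0 0.55;0 0 0 0 0 0 0.55;0 0 -0.6 0 0 0 0.55;0 0 -0.9 0 0 0 0.55"}}

```text
clock: 17.32
position: [667.0, 16.7, 122.1]
tcp_rot: [-179.8, -0.2, 136.5]
wrist_force: [-0.2, -0.1, 0.1]
grip_width: 40.3
```

```bash
python3 -c "
from h import *
rep()
p=robot.camera_params('wrist');im=robot.snapshot('wrist');cv2.imwrite('pics/w9.png',im)
im=robot.snapshot('top')[140:250,200:330];cv2.imwrite('pics/t9.png',cv2.resize(im,None,fx=5,fy=5,interpolation=cv2.INTER_CUBIC))
im=robot.snapshot('side');cv2.imwrite('pics/s9.png',im)
hsv=cv2.cvtColor(im,cv2.COLOR_BGR2HSV)
m=cv2.inRange(hsv,(20,120,100),(35,255,255));m[:190]=0;m[290:]=0;m[:,:235]=0;m[:,345:]=0
N,l,st,c=cv2.connectedComponentsWithStats(m);ps=robot.camera_params('side')
for i in range(1,N):
  X=onz(ps,c[i],126);n=min(NUT,key=lambda k:np.hypot(*(X[:2]-NUT[k])));d=X[:2]-NUT[n];print(st[i],X.round(1),n,np.hypot(*d).round(1),np.degrees(np.arctan2(d[1],d[0])).round(1))
"
```

```text
[667.   16.7 122.1] [-179.8   -0.2  136.5] F [-0.2 -0.1  0.1] M [ 0.002 -0.121  0.032] w 40.3 q7 23.5
tool x,y force 0.1 -0.2
[265 204   5   4  16] [488.8 -69.8 126. ] S 20.5 -74.8
[314 206   8   5  16] [511.2  77.  126. ] W 32.3 -179.9
[264 209   1   4   4] [509.3 -80.2 126. ] S 39.8 -49.4
[291 209   1   1   1] [509.7  -1.2 126. ] S 55.4 61.7
[289 211   2   3   4] [523.   -6.7 126. ] S 58.6 47.6
[311 220   3   4   6] [565.   54.2 126. ] W 31.4 -46.9
[254 239   4   5  18] [ 628.3 -109.7  126. ] E 18.5 -1.0
[255 246   3   7  18] [ 658.4 -109.7  126. ] E 48.6 -0.4
[296 251   6   5  21] [683.    3.8 126. ] N 19.1 -45.9
[295 257   2   7  12] [707.2  -6.  126. ] N 44.3 -32.1
```

View pics/t9.png

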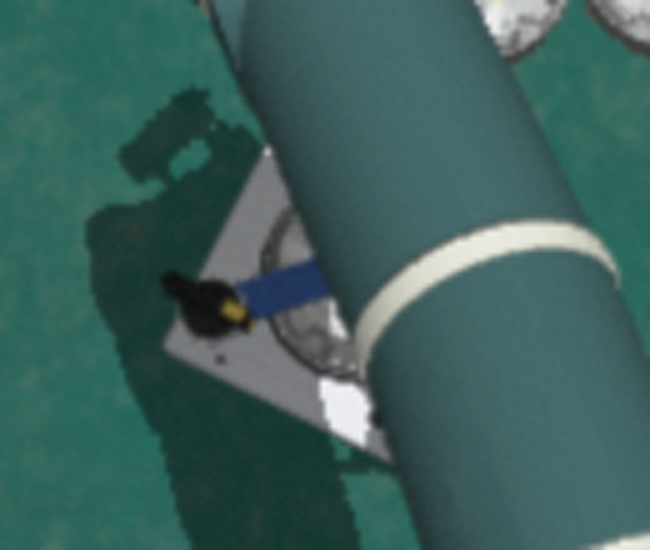

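```bash
sed -i "s/^NUT=.*/NUT=dict(N=(669.8,18.2),W=(543.5,77.1),S=(484.,-49.2),E=(609.8,-109.4))/" h.py;python3 -c "
from h import *
plan(*NUT['E'],122,180.5,8,0.55)"
```

```text
from [670.3  17.4 127. ] [179.9   0.2 136.5] q7 23.5 dist 140.6 dyaw 44.0
-0.14 -0.42 0.02 0 0 -0.92 0.55;-0.09 -0.43 0.02 0 0 -0.92 0.55;-0.05 -0.44 0.02 0 0 -0.92 0.55;-0.01 -0.44 0.02 0 0 -0.92 0.55;0.03 -0.44 0.02 0 0 -0.92 0.55
0.07 -0.43 0.02 0 0 -0.92 0.55;0.11 -0.42 0.02 0 0 -0.92 0.55;0.15 -0.41 0.02 0 0 -0.92 0.55
```

Request:
{"op": "carry_out", "data": {"increments": "-0.14 -0.42 0.02 0 0 -0.92 0.55;-0.09 -0.43 0.02 0 0 -0.92 0.55;-0.05 -0.44 0.02 0 0 -0.92 0.55;-0.01 -0.44 0.02 0 0 -0.92 0.55;0.03 -0.44 0.02 0 0 -0.92 0.55"}}

```text
clock: 17.88
position: [629.9, -63.1, 119.6]
tcp_rot: [-180.0, -0.1, 164.4]
wrist_force: [0.6, -0.3, 0.6]
grip_width: 42.3
```

Request:
{"op": "carry_out", "data": {"increments": "0.07 -0.43 0.02 0 0 -0.92 0.55;0.11 -0.42 0.02 0 0 -0.92 0.55;0.15 -0.41 0.02 0 0 -0.92 0.55;0 0 0 0 0 0 0.55;0 0 0 0 0 0 0.55"}}

```text
clock: 18.3
position: [608.1, -110.6, 117.3]
tcp_rot: [180.0, -0.1, -179.5]
wrist_force: [-0.4, 0.5, -0.3]
grip_width: 42.1
```

```bash
python3 -c "
from h import *
for i in range(2):
  im=robot.snapshot('wrist');rep()
cv2.imwrite('pics/w10.png',im[120:340,120:460])
plan(*NUT['E'],64,180.5,3,0.55)"
```

```text
[ 608.5 -109.4  117.6] [ 180.    -0.  -179.4] F [ 0.3  0.3 -0.3] M [ 0.078 -0.157 -0.032] w 42.0 q7 73.8
tool x,y force -0.3 0.3
[ 608.7 -108.8  117.8] [ 180.    -0.  -179.4] F [0.1 0.5 0.4] M [ 0.047 -0.16  -0.031] w 42.0 q7 73.8
tool x,y force -0.1 0.5
from [ 608.7 -108.8  117.8] [ 180.    -0.  -179.4] q7 73.8 dist 53.8 dyaw -0.1
-0.01 -0.01 0.45 0 0 0.01 0.55;-0.01 -0.01 0.45 0 0 0.01 0.55;-0.01 -0.01 0.45 0 0 0.01 0.55
```

View pics/w10.png

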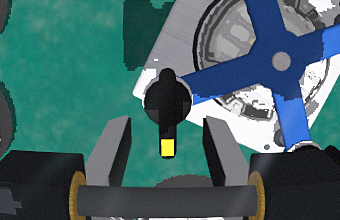

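E's bar is aligned (vertical at u≈168). Descend and grip firmly.

Request:
{"op": "carry_out", "data": {"increments": "-0.01 0.01 0.45 0 0 0 0.55;-0.01 0 0.45 0 0 0 0.55;-0.01 0 0.45 0 0 0 0.6;0 0 0 0 0 0 0.8;0 0 0 0 0 0 1", "grip_force": 60}}

```text
clock: 18.82
position: [609.8, -107.9, 63.9]
tcp_rot: [180.0, -0.1, -179.3]
wrist_force: [0.4, -0.1, 0.5]
grip_width: 27.5
```

Request:
{"op": "carry_out", "data": {"increments": "0 0 0 0 0 0 1;0 0 0 0 0 0 1;0 0 0 0 0 0 1;0 0 0 0 0 0 1;0 0 0 0 0 0 1"}}

```text
clock: 19.23
position: [610.6, -109.0, 65.3]
tcp_rot: [-180.0, 0.1, -179.3]
wrist_force: [-0.8, -0.2, 8.0]
grip_width: 11.6
```

```bash
python3 -c "
from h import *
rep()"
```

```text
[ 610.6 -109.    65.3] [-1.800e+02  1.000e-01 -1.793e+02] F [-0.8 -0.2  8. ] M [0.19  0.041 0.013] w 11.6 q7 71.6
tool x,y force 0.8 -0.2
```

Request:
{"op": "carry_out", "data": {"increments": "0 0 0 0 0 0.6 1;0 0 0 0 0 0.6 1;0 0 0 0 0 0.6 1;0 0 0 0 0 0.6 1;0 0 0 0 0 0.4 1"}}

```text
clock: 19.65
position: [610.7, -108.8, 65.3]
tcp_rot: [180.0, 0.1, 163.7]
wrist_force: [0.1, 1.1, 6.5]
grip_width: 11.7
```

```bash
python3 -c "
from h import *
rep()"
```

```text
[ 610.7 -108.8   65.3] [1.800e+02 1.000e-01 1.637e+02] F [0.1 1.1 6.5] M [ 0.378 -0.072  0.062] w 11.7 q7 56.6
tool x,y force 0.2 1.0
```

Request:
{"op": "carry_out", "data": {"increments": "0 0 0 0 0 0.2 1;0 0 0 0 0 0.2 1;0 0 0 0 0 0.2 1;0 0 0 0 0 0.2 1;0 0 0 0 0 0.2 1"}}

```text
clock: 20.07
position: [610.7, -108.7, 65.3]
tcp_rot: [180.0, 0.1, 157.8]
wrist_force: [0.0, 1.4, 7.3]
grip_width: 11.6
```

```bash
python3 -c "
from h import *
rep()"
```

```text
[ 610.7 -108.7   65.3] [1.800e+02 1.000e-01 1.578e+02] F [0.  1.4 7.3] M [ 0.394 -0.091  0.066] w 11.6 q7 51.5
tool x,y force 0.5 1.3
```

Request:
{"op": "carry_out", "data": {"increments": "0 0 0 0 0 0.2 1;0 0 0 0 0 0.2 1;0 0 0 0 0 0.2 1;0 0 0 0 0 0.2 1;0 0 0 0 0 0.2 1"}}

```text
clock: 20.48
position: [610.7, -108.7, 65.3]
tcp_rot: [179.9, 0.1, 151.8]
wrist_force: [0.3, 2.4, 6.2]
grip_width: 11.4
```

```bash
python3 -c "
from h import *
rep()"
```

```text
[ 610.7 -108.7   65.3] [1.799e+02 1.000e-01 1.518e+02] F [0.3 2.4 6.2] M [ 0.395 -0.157 -0.029] w 11.4 q7 46.2
tool x,y force 0.8 2.3
```

Request:
{"op": "carry_out", "data": {"increments": "0 0 0 0 0 0.2 1;0 0 0 0 0 0.2 1;0 0 0 0 0 0.2 1;0 0 0 0 0 0.2 1;0 0 0 0 0 0.2 1"}}

```text
clock: 20.9
position: [610.8, -108.5, 65.3]
tcp_rot: [179.9, 0.1, 145.8]
wrist_force: [0.9, 2.4, 6.6]
grip_width: 11.7
```

```bash
python3 -c "
from h import *
rep()"
```

```text
[ 610.8 -108.5   65.3] [1.799e+02 1.000e-01 1.458e+02] F [0.9 2.4 6.6] M [ 0.515 -0.213  0.076] w 11.7 q7 41.0
tool x,y force 0.6 2.5
```

Request:
{"op": "carry_out", "data": {"increments": "0 0 0 0 0 0.2 1;0 0 0 0 0 0.2 1;0 0 0 0 0 0.2 1;0 0 0 0 0 0.2 1;0 0 0 0 0 0.2 1"}}

```text
clock: 21.32
position: [610.9, -108.5, 65.3]
tcp_rot: [179.9, 0.1, 139.8]
wrist_force: [0.9, 2.3, 6.2]
grip_width: 11.7
```

```bash
cat >>h.py <<'E'
def mz(n=4):
    L=[robot.observe()['moment'][2]]
    for i in range(n):robot.snapshot('wrist');L.append(robot.observe()['moment'][2])
    s=robot.observe();print('Mz',np.round(L,3),'mean',np.mean(L).round(3),'yaw',s['tcp_rot'][2].round(2),'F',s['wrist_force'].round(1),s['position'].round(1),'t',s['clock'])
E
python3 -c "
from h import *
mz()"
```

```text
Mz [0.218 0.188 0.059 0.035 0.044] mean 0.109 yaw 139.9 F [0.2 2.4 4.8] [ 610.9 -108.4   65.3] t 21.5167
```

Request:
{"op": "carry_out", "data": {"increments": "0 0 0 0 0 0.06 1;0 0 0 0 0 0.06 1;0 0 0 0 0 0.06 1;0 0 0 0 0 0.06 1;0 0 0 0 0 0.06 1"}}

```text
clock: 21.93
position: [610.9, -108.5, 65.3]
tcp_rot: [179.9, 0.1, 138.1]
wrist_force: [2.3, 1.7, 5.1]
grip_width: 11.5
```

```bash
python3 -c "
from h import *
mz(3)"
```

```text
Mz [0.171 0.192 0.144 0.196] mean 0.176 yaw 138.11 F [1.7 2.6 5.2] [ 610.9 -108.5   65.3] t 22.0833
```

E is firm (about 0.18 N·m held, climbing with each step). Release it and go on to W, diagonally opposite.

Request:
{"op": "carry_out", "data": {"increments": "0 0 0 0 0 0 0.55;0 0 0 0 0 0 0.55;0 0 0 0 0 0 0.55;0 0 -0.6 0 0 0 0.55;0 0 -0.9 0 0 0 0.55"}}

```text
clock: 22.5
position: [607.9, -109.0, 122.1]
tcp_rot: [-179.9, -0.3, 138.1]
wrist_force: [-0.0, 1.1, 1.0]
grip_width: 40.7
```

```bash
python3 -c "
from h import *
mz(3)
plan(*NUT['W'],122,65,13,0.55)"
```

```text
Mz [-0.012  0.    -0.051 -0.033] mean -0.024 yaw 138.06 F [-0.5 -0.4 -1.5] [ 611.2 -109.2  126.5] t 22.65
from [ 611.2 -109.2  126.5] [179.9   0.2 138.1] q7 36.5 dist 198.3 dyaw -73.1
0.34 0.18 0.01 0 0 0.94 0.55;0.35 0.15 0.01 0 0 0.94 0.55;0.36 0.11 0.01 0 0 0.94 0.55;0.37 0.07 0.01 0 0 0.94 0.55;0.38 0.04 0.01 0 0 0.94 0.55
0.38 -0.00 0.01 0 0 0.94 0.55;0.38 -0.04 0.01 0 0 0.94 0.55;0.37 -0.07 0.01 0 0 0.94 0.55;0.36 -0.11 0.01 0 0 0.94 0.55;0.35 -0.15 0.01 0 0 0.94 0.55
0.34 -0.18 0.01 0 0 0.94 0.55;0.32 -0.21 0.01 0 0 0.94 0.55;0.29 -0.24 0.01 0 0 0.94 0.55
```

Request:
{"op": "carry_out", "data": {"increments": "0.34 0.18 0.01 0 0 0.94 0.55;0.35 0.15 0.01 0 0 0.94 0.55;0.36 0.11 0.01 0 0 0.94 0.55;0.37 0.07 0.01 0 0 0.94 0.55;0.38 0.04 0.01 0 0 0.94 0.55"}}

```text
clock: 23.07
position: [583.3, -37.1, 121.3]
tcp_rot: [-179.9, -0.0, 109.6]
wrist_force: [0.7, 0.7, 0.5]
grip_width: 42.3
```

Request:
{"op": "carry_out", "data": {"increments": "0.38 0 0 0 0 0.94 0.55;0.38 -0.04 0 0 0 0.94 0.55;0.37 -0.07 0 0 0 0.94 0.55;0.36 -0.11 0 0 0 0.94 0.55;0.35 -0.15 0 0 0 0.94 0.55"}}

```text
clock: 23.48
position: [557.5, 34.2, 121.3]
tcp_rot: [-179.9, 0.0, 81.4]
wrist_force: [0.5, -0.2, 1.1]
grip_width: 42.4
```

Request:
{"op": "carry_out", "data": {"increments": "0.34 -0.18 0 0 0 0.94 0.55;0.32 -0.21 0 0 0 0.94 0.55;0.29 -0.24 0 0 0 0.94 0.55;0 0 0 0 0 0 0.55;0 0 0 0 0 0 0.55"}}

```text
clock: 23.9
position: [542.4, 77.1, 121.7]
tcp_rot: [-180.0, 0.0, 64.9]
wrist_force: [0.5, -0.3, -0.7]
grip_width: 42.7
```

```bash
python3 -c "
from h import *
im=robot.snapshot('wrist')
cv2.imwrite('pics/w11.png',im[120:340,120:460])
plan(*NUT['W'],64,65,3,0.55);mz(2)"
```

```text
from [542.8  76.3 121.7] [-180.     0.    64.9] q7 -48.1 dist 57.7 dyaw 0.1
0.01 0.00 0.48 0 0 -0.00 0.55;0.01 0.00 0.48 0 0 -0.00 0.55;0.01 0.00 0.48 0 0 -0.00 0.55
Mz [-0.029 -0.006  0.05 ] mean 0.005 yaw 64.81 F [-0.2 -0.1  0. ] [543.   75.8 121.8] t 24.05
```

View pics/w11.png

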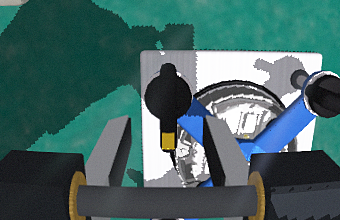

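W's bar is aligned at u≈168.

Request:
{"op": "carry_out", "data": {"increments": "0.01 0 0.48 0 0 0 0.55;0.01 0.01 0.48 0 0 0 0.55;0.01 0 0.47 0 0 0 0.6;0 0 0 0 0 0 0.8;0 0 0 0 0 0 1"}}

```text
clock: 24.47
position: [543.4, 77.1, 64.6]
tcp_rot: [-179.9, 0.0, 64.8]
wrist_force: [-0.3, -0.4, 0.4]
grip_width: 27.8
```

Request:
{"op": "carry_out", "data": {"increments": "0 0 0 0 0 0 1;0 0 0 0 0 0 1;0 0 0 0 0 0 1;0 0 0 0 0 0 1;0 0 0 0 0 0 1"}}

```text
clock: 24.88
position: [544.0, 77.9, 66.1]
tcp_rot: [179.9, -0.0, 64.8]
wrist_force: [-3.7, -0.0, 5.4]
grip_width: 11.8
```

```bash
python3 -c "
from h import *
rep()"
```

```text
[544.   77.9  66.1] [179.9  -0.   64.8] F [-3.7 -0.   5.4] M [-0.007  0.819  0.051] w 11.8 q7 -50.9
tool x,y force -1.6 -3.4
```

Request:
{"op": "carry_out", "data": {"increments": "0 -0.01 0 0 0 0.6 1;0 0 0 0 0 0.6 1;0 0 0 0 0 0.6 1;0 0 0 0 0 0.6 1;0 0 0 0 0 0.6 1"}}

```text
clock: 25.3
position: [544.2, 77.7, 66.1]
tcp_rot: [179.9, -0.1, 46.6]
wrist_force: [0.9, -1.1, 0.6]
grip_width: 11.5
```

```bash
python3 -c "
from h import *
mz(2)"
```

```text
Mz [-0.003 -0.085 -0.081] mean -0.056 yaw 46.68 F [ 0.4 -1.4  5.5] [544.2  77.7  66.1] t 25.4
```

Request:
{"op": "carry_out", "data": {"increments": "0 0 0 0 0 0.2 1;0 0 0 0 0 0.2 1;0 0 0 0 0 0.2 1;0 0 0 0 0 0.2 1;0 0 0 0 0 0.2 1"}}

```text
clock: 25.82
position: [544.3, 77.7, 66.0]
tcp_rot: [179.9, -0.1, 40.8]
wrist_force: [0.2, -3.6, 8.4]
grip_width: 11.6
```

```bash
python3 -c "
from h import *
mz(2)"
```

```text
Mz [ 0.044 -0.002 -0.057] mean -0.005 yaw 40.84 F [ 0.4 -4.   7.8] [544.3  77.6  66.1] t 25.9167
```

Request:
{"op": "carry_out", "data": {"increments": "0 0 0 0 0 0.2 1;0 0 0 0 0 0.2 1;0 0 0 0 0 0.2 1;0 0 0 0 0 0.2 1;0 0 0 0 0 0.2 1"}}

```text
clock: 26.33
position: [544.3, 77.6, 66.0]
tcp_rot: [179.9, -0.1, 34.8]
wrist_force: [2.1, -3.0, 7.1]
grip_width: 11.4
```

```bash
python3 -c "
from h import *
mz(3)"
```

```text
Mz [ 0.135  0.04  -0.048 -0.084] mean 0.011 yaw 34.88 F [ 1.6 -3.1  7.7] [544.4  77.6  66.1] t 26.4833
```

Request:
{"op": "carry_out", "data": {"increments": "0 0 0 0 0 0.2 1;0 0 0 0 0 0.2 1;0 0 0 0 0 0.2 1;0 0 0 0 0 0.2 1;0 0 0 0 0 0.2 1"}}

```text
clock: 26.9
position: [544.4, 77.4, 66.0]
tcp_rot: [179.9, -0.1, 28.8]
wrist_force: [0.9, -4.1, 8.2]
grip_width: 11.9
```

```bash
python3 -c "
from h import *
mz(3)"
```

```text
Mz [0.157 0.093 0.109 0.049] mean 0.102 yaw 28.88 F [ 0.6 -4.9  9.1] [544.4  77.4  66. ] t 27.05
```

Request:
{"op": "carry_out", "data": {"increments": "0 0 0 0 0 0.06 1;0 0 0 0 0 0.06 1;0 0 0 0 0 0.06 1;0 0 0 0 0 0.06 1;0 0 0 0 0 0.06 1"}}

```text
clock: 27.47
position: [544.4, 77.4, 66.0]
tcp_rot: [179.9, -0.1, 27.1]
wrist_force: [0.2, -4.3, 7.6]
grip_width: 11.5
```

```bash
python3 -c "
from h import *
mz(3)"
```

```text
Mz [0.145 0.118 0.125 0.176] mean 0.141 yaw 27.09 F [ 1.2 -4.9  7.7] [544.4  77.4  66. ] t 27.6167
```

Request:
{"op": "carry_out", "data": {"increments": "0 0 0 0 0 0.06 1;0 0 0 0 0 0.06 1;0 0 0 0 0 0.06 1;0 0 0 0 0 0.06 1;0 0 0 0 0 0.06 1"}}

```text
clock: 28.03
position: [544.4, 77.3, 66.1]
tcp_rot: [179.9, -0.1, 25.3]
wrist_force: [1.1, -4.7, 7.4]
grip_width: 11.7
```

```bash
python3 -c "
from h import *
mz(4)"
```

```text
Mz [0.181 0.178 0.179 0.204 0.184] mean 0.185 yaw 25.29 F [ 0.4 -4.6  7.9] [544.4  77.3  66.1] t 28.2333
```

W reads a clear 0.185 N·m, so it is firm. Release and go to S.

Request:
{"op": "carry_out", "data": {"increments": "0 0 0 0 0 0 0.55;0 0 0 0 0 0 0.55;0 0 0 0 0 0 0.55;0 0 -0.6 0 0 0 0.55;0 0 -0.9 0 0 0 0.55"}}

```text
clock: 28.65
position: [541.2, 77.8, 123.1]
tcp_rot: [-179.9, 0.3, 25.2]
wrist_force: [-0.3, -0.3, 0.7]
grip_width: 40.6
```

```bash
python3 -c "
from h import *
mz(2)
plan(*NUT['S'],122,107.5,14,0.55)"
```

```text
Mz [-0.003 -0.041 -0.046] mean -0.03 yaw 25.22 F [ 0.5 -0.1 -0.2] [545.7  78.7 129.4] t 28.75
from [545.7  78.7 129.4] [179.9  -0.3  25.2] q7 -84.2 dist 142.2 dyaw 82.3
-0.20 0.16 0.01 0 0 -0.98 0.55;-0.21 0.14 0.01 0 0 -0.98 0.55;-0.23 0.12 0.01 0 0 -0.98 0.55;-0.24 0.09 0.01 0 0 -0.98 0.55;-0.24 0.07 0.01 0 0 -0.98 0.55
-0.25 0.04 0.01 0 0 -0.98 0.55;-0.25 0.02 0.01 0 0 -0.98 0.55;-0.25 -0.01 0.01 0 0 -0.98 0.55;-0.25 -0.04 0.01 0 0 -0.98 0.55;-0.25 -0.06 0.01 0 0 -0.98 0.55
-0.24 -0.09 0.01 0 0 -0.98 0.55;-0.23 -0.11 0.01 0 0 -0.98 0.55;-0.22 -0.13 0.01 0 0 -0.98 0.55;-0.20 -0.15 0.01 0 0 -0.98 0.55
```

Request:
{"op": "carry_out", "data": {"increments": "-0.2 0.16 0.01 0 0 -0.98 0.55;-0.21 0.14 0.01 0 0 -0.98 0.55;-0.23 0.12 0.01 0 0 -0.98 0.55;-0.24 0.09 0 0 0 -0.98 0.55;-0.24 0.07 0 0 0 -0.98 0.55"}}

```text
clock: 29.17
position: [520.8, 31.8, 123.6]
tcp_rot: [-180.0, -0.0, 54.9]
wrist_force: [-0.8, -0.5, 0.5]
grip_width: 42.4
```

Request:
{"op": "carry_out", "data": {"increments": "-0.25 0.04 0 0 0 -0.98 0.55;-0.25 0.02 0 0 0 -0.98 0.55;-0.25 -0.01 0 0 0 -0.98 0.55;-0.25 -0.04 0 0 0 -0.98 0.55;-0.25 -0.06 0 0 0 -0.98 0.55"}}

```text
clock: 29.58
position: [498.8, -13.7, 123.6]
tcp_rot: [-180.0, -0.0, 84.3]
wrist_force: [0.7, -0.3, 0.5]
grip_width: 42.5
```

Request:
{"op": "carry_out", "data": {"increments": "-0.24 -0.09 0 0 0 -0.98 0.55;-0.23 -0.11 0 0 0 -0.98 0.55;-0.22 -0.13 0 0 0 -0.98 0.55;-0.2 -0.15 0 0 0 -0.98 0.55;0 0 0 0 0 0 0.55"}}

```text
clock: 30.0
position: [480.8, -51.7, 123.5]
tcp_rot: [-180.0, 0.0, 107.7]
wrist_force: [1.0, -0.8, 0.2]
grip_width: 42.1
```

```bash
python3 -c "
from h import *
im=robot.snapshot('wrist');robot.snapshot('wrist')
cv2.imwrite('pics/w12.png',im[120:340,120:460])
plan(*NUT['S'],64,107.5,3,0.55)"
```

```text
from [481.6 -50.  123.7] [180.   -0.  107.3] q7 9.2 dist 59.8 dyaw 0.2
0.00 0.02 0.50 0 0 -0.01 0.55;0.00 0.02 0.50 0 0 -0.01 0.55;0.00 0.02 0.50 0 0 -0.01 0.55
```

View pics/w12.png

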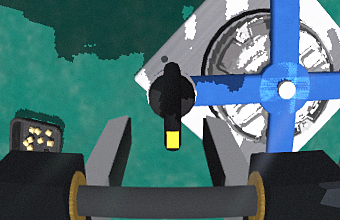

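S's bar is near vertical at u≈172 of the crop, between the fingers at 118 and 218.

Request:
{"op": "carry_out", "data": {"increments": "0 0.02 0.5 0 0 0 0.55;0 0.02 0.5 0 0 0 0.55;0 0.02 0.49 0 0 0 0.6;0 0 0 0 0 0 0.8;0 0 0 0 0 0 1"}}

```text
clock: 30.52
position: [483.6, -48.4, 64.0]
tcp_rot: [-179.9, -0.1, 107.4]
wrist_force: [-0.8, -0.0, 0.7]
grip_width: 27.8
```

Request:
{"op": "carry_out", "data": {"increments": "0 0 0 0 0 0 1;0 0 0 0 0 0 1;0 0 0 0 0 0 1;0 0 0 0 0 0 1;0 0 0 0 0 0 1"}}

```text
clock: 30.93
position: [484.4, -49.4, 65.3]
tcp_rot: [179.9, 0.0, 107.4]
wrist_force: [-2.8, 0.9, 7.2]
grip_width: 11.7
```

```bash
python3 -c "
from h import *
rep()"
```

```text
[484.4 -49.4  65.3] [179.9   0.  107.4] F [-2.8  0.9  7.2] M [ 0.234  0.502 -0.008] w 11.7 q7 5.4
tool x,y force 1.6 -2.4
```

Request:
{"op": "carry_out", "data": {"increments": "0 -0.01 0 0 0 0.6 1;0 0 0 0 0 0.6 1;0 0 0 0 0 0.6 1;0 0 0 0 0 0.6 1;0 0 0 0 0 0.6 1"}}

```text
clock: 31.35
position: [484.4, -49.4, 65.2]
tcp_rot: [179.9, 0.0, 89.3]
wrist_force: [1.2, 1.6, 1.8]
grip_width: 11.7
```

```bash
python3 -c "
from h import *
mz(2)"
```

```text
Mz [ 0.075 -0.008 -0.028] mean 0.013 yaw 89.38 F [1.5 2.  7.3] [484.5 -49.4  65.2] t 31.45
```

Request:
{"op": "carry_out", "data": {"increments": "0 0 0 0 0 0.2 1;0 0 0 0 0 0.2 1;0 0 0 0 0 0.2 1;0 0 0 0 0 0.2 1;0 0 0 0 0 0.2 1"}}

```text
clock: 31.87
position: [484.5, -49.4, 65.2]
tcp_rot: [179.9, -0.0, 83.6]
wrist_force: [1.4, 1.2, 8.1]
grip_width: 11.7
```

```bash
python3 -c "
from h import *
mz(2)"
```

```text
Mz [ 0.115  0.088 -0.004] mean 0.066 yaw 83.56 F [2.  1.4 8.8] [484.6 -49.4  65.2] t 31.9667
```

Request:
{"op": "carry_out", "data": {"increments": "0 0 0 0 0 0.15 1;0 0 0 0 0 0.15 1;0 0 0 0 0 0.15 1;0 0 0 0 0 0.15 1;0 0 0 0 0 0.1 1"}}

```text
clock: 32.38
position: [484.6, -49.4, 65.2]
tcp_rot: [179.9, -0.0, 79.4]
wrist_force: [2.5, 1.3, 8.3]
grip_width: 11.4
```

```bash
python3 -c "
from h import *
mz(3)"
```

```text
Mz [0.187 0.108 0.083 0.134] mean 0.128 yaw 79.42 F [3.3 0.7 7.4] [484.6 -49.4  65.2] t 32.5333
```

Request:
{"op": "carry_out", "data": {"increments": "0 0 0 0 0 0.06 1;0 0 0 0 0 0.06 1;0 0 0 0 0 0.06 1;0 0 0 0 0 0.06 1;0 0 0 0 0 0.06 1"}}

```text
clock: 32.95
position: [484.6, -49.5, 65.2]
tcp_rot: [179.9, -0.0, 77.6]
wrist_force: [2.4, 0.7, 8.0]
grip_width: 11.3
```

```bash
python3 -c "
from h import *
mz(4)"
```

```text
Mz [0.194 0.131 0.2   0.16  0.107] mean 0.158 yaw 77.62 F [1.7 0.5 7.8] [484.7 -49.5  65.2] t 33.15
```

Request:
{"op": "carry_out", "data": {"increments": "0 0 0 0 0 0.05 1;0 0 0 0 0 0.05 1;0 0 0 0 0 0.05 1;0 0 0 0 0 0.05 1;0 0 0 0 0 0.05 1"}}

```text
clock: 33.57
position: [484.7, -49.5, 65.2]
tcp_rot: [179.9, -0.0, 76.1]
wrist_force: [2.2, 1.2, 7.0]
grip_width: 11.7
```

```bash
python3 -c "
from h import *
mz(4)"
```

```text
Mz [0.152 0.174 0.182 0.174 0.2  ] mean 0.176 yaw 76.13 F [2.1 0.6 8.4] [484.7 -49.5  65.2] t 33.7667
```

S is firm (0.176). On to N.

Request:
{"op": "carry_out", "data": {"increments": "0 0 0 0 0 0 0.55;0 0 0 0 0 0 0.55;0 0 0 0 0 0 0.55;0 0 -0.6 0 0 0 0.55;0 0 -0.9 0 0 0 0.55"}}

```text
clock: 34.18
position: [481.3, -49.3, 122.5]
tcp_rot: [-179.7, -0.0, 76.0]
wrist_force: [0.1, 0.5, 0.7]
grip_width: 40.6
```

```bash
python3 -c "
from h import *
mz(3)
plan(*NUT['N'],122,136,11,0.55)"
```

```text
Mz [-0.005 -0.022  0.023 -0.002] mean -0.001 yaw 76.0 F [-0.7 -0.2  0.2] [484.7 -49.8 126.1] t 34.3333
from [484.7 -49.8 126.1] [179.8   0.   76. ] q7 -19.8 dist 197.2 dyaw 60.0
0.25 0.37 0.01 0 0 -0.91 0.55;0.22 0.39 0.01 0 0 -0.91 0.55;0.18 0.41 0.01 0 0 -0.91 0.55;0.14 0.43 0.01 0 0 -0.91 0.55;0.10 0.44 0.01 0 0 -0.91 0.55
0.05 0.44 0.01 0 0 -0.91 0.55;0.01 0.45 0.01 0 0 -0.91 0.55;-0.03 0.45 0.01 0 0 -0.91 0.55;-0.07 0.44 0.01 0 0 -0.91 0.55;-0.12 0.43 0.01 0 0 -0.91 0.55
-0.16 0.42 0.01 0 0 -0.91 0.55
```

Request:
{"op": "carry_out", "data": {"increments": "0.25 0.37 0 0 0 -0.91 0.55;0.22 0.39 0 0 0 -0.91 0.55;0.18 0.41 0 0 0 -0.91 0.55;0.14 0.43 0 0 0 -0.91 0.55;0.1 0.44 0 0 0 -0.91 0.55"}}

```text
clock: 34.75
position: [567.8, -17.9, 123.2]
tcp_rot: [-179.9, -0.0, 103.6]
wrist_force: [-0.6, 0.2, -0.5]
grip_width: 42.1
```

Request:
{"op": "carry_out", "data": {"increments": "0.05 0.44 0 0 0 -0.91 0.55;0.01 0.45 0 0 0 -0.91 0.55;-0.03 0.45 0 0 0 -0.91 0.55;-0.07 0.44 0 0 0 -0.91 0.55;-0.12 0.43 0 0 0 -0.91 0.55"}}

```text
clock: 35.17
position: [651.8, 12.8, 122.9]
tcp_rot: [-179.9, -0.1, 130.9]
wrist_force: [-0.1, -0.2, -0.6]
grip_width: 42.2
```

Request:
{"op": "carry_out", "data": {"increments": "-0.16 0.42 0 0 0 -0.91 0.55;0 0 0 0 0 0 0.55;0 0 0 0 0 0 0.55;0 0 0 0 0 0 0.55;0 0 0 0 0 0 0.55"}}

```text
clock: 35.58
position: [667.8, 18.2, 123.8]
tcp_rot: [-180.0, -0.0, 136.0]
wrist_force: [0.1, 1.2, 0.1]
grip_width: 42.1
```

```bash
python3 -c "
from h import *
im=robot.snapshot('wrist')
cv2.imwrite('pics/w13.png',im[120:340,120:460])
plan(*NUT['N'],64,136,3,0.55)"
```

```text
from [667.9  18.3 124.1] [-180.    0.  136.] q7 24.9 dist 60.1 dyaw 0.0
-0.01 0.01 0.50 0 0 -0.00 0.55;-0.01 0.01 0.50 0 0 -0.00 0.55;-0.01 0.01 0.50 0 0 -0.00 0.55
```

View pics/w13.png

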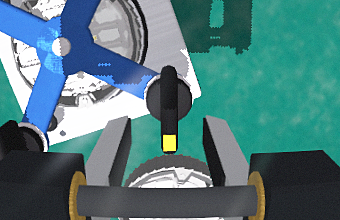

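N's bar is aligned at u≈169.

Request:
{"op": "carry_out", "data": {"increments": "-0.01 0.01 0.5 0 0 0 0.55;-0.01 0.01 0.5 0 0 0 0.55;-0.01 0.01 0.49 0 0 0 0.6;0 0 0 0 0 0 0.8;0 0 0 0 0 0 1"}}

```text
clock: 36.05
position: [669.6, 18.5, 64.5]
tcp_rot: [-179.9, -0.0, 136.0]
wrist_force: [1.3, 1.0, 2.4]
grip_width: 27.9
```

Request:
{"op": "carry_out", "data": {"increments": "0 0 0 0 0 0 1;0 0 0 0 0 0 1;0 0 0 0 0 0 1;0 0 0 0 0 0 1;0 0 0 0 0 0 1"}}

```text
clock: 36.47
position: [670.4, 18.2, 66.0]
tcp_rot: [-180.0, 0.1, 136.0]
wrist_force: [-5.6, -2.0, 8.2]
grip_width: 11.5
```

```bash
python3 -c "
from h import *
rep()"
```

```text
[670.4  18.2  66. ] [-1.80e+02  1.00e-01  1.36e+02] F [-5.6 -2.   8.2] M [-0.632  1.239  0.021] w 11.5 q7 23.2
tool x,y force 2.6 -5.3
```

Request:
{"op": "carry_out", "data": {"increments": "0 0 0 0 0 0.6 1;0 0 0 0 0 0.6 1;0 0 0 0 0 0.6 1;0 0 0 0 0 0.6 1;0 0 0 0 0 0.4 1"}}

```text
clock: 36.88
position: [670.4, 18.2, 66.1]
tcp_rot: [180.0, 0.1, 119.0]
wrist_force: [-4.6, -1.2, 7.7]
grip_width: 11.6
```

```bash
python3 -c "
from h import *
mz(2)"
```

```text
Mz [ 0.08  -0.026 -0.02 ] mean 0.011 yaw 119.09 F [-4.3 -2.9  7.8] [670.4  18.2  66.1] t 36.9833
```

Request:
{"op": "carry_out", "data": {"increments": "0 0 0 0 0 0.2 1;0 0 0 0 0 0.2 1;0 0 0 0 0 0.2 1;0 0 0 0 0 0.2 1;0 0 0 0 0 0.2 1"}}

```text
clock: 37.4
position: [670.4, 18.2, 66.1]
tcp_rot: [180.0, 0.1, 113.2]
wrist_force: [-4.4, -2.2, 7.5]
grip_width: 11.8
```

```bash
python3 -c "
from h import *
mz(3)"
```

```text
Mz [ 0.052 -0.    -0.047 -0.013] mean -0.002 yaw 113.2 F [-4.7 -3.5  8.4] [670.5  18.3  66.1] t 37.55
```

Request:
{"op": "carry_out", "data": {"increments": "0 0 0 0 0 0.2 1;0 0 0 0 0 0.2 1;0 0 0 0 0 0.2 1;0 0 0 0 0 0.2 1;0 0 0 0 0 0.2 1"}}

```text
clock: 37.97
position: [670.5, 18.2, 66.1]
tcp_rot: [180.0, 0.1, 107.2]
wrist_force: [-4.4, -1.6, 7.1]
grip_width: 11.4
```

```bash
python3 -c "
from h import *
mz(3)"
```

```text
Mz [ 0.087  0.028  0.035 -0.032] mean 0.029 yaw 107.19 F [-3.6 -3.3  7.7] [670.5  18.2  66.1] t 38.1167
```

Request:
{"op": "carry_out", "data": {"increments": "0 0 0 0 0 0.15 1;0 0 0 0 0 0.15 1;0 0 0 0 0 0.15 1;0 0 0 0 0 0.15 1;0 0 0 0 0 0.1 1"}}

```text
clock: 38.53
position: [670.5, 18.3, 66.1]
tcp_rot: [180.0, 0.1, 103.0]
wrist_force: [-5.2, -1.9, 6.8]
grip_width: 11.6
```

```bash
python3 -c "
from h import *
mz(3)"
```

```text
Mz [ 0.052  0.051  0.044 -0.016] mean 0.033 yaw 103.0 F [-4.6 -1.5  7.7] [670.5  18.2  66.1] t 38.6833
```

Request:
{"op": "carry_out", "data": {"increments": "0 0 0 0 0 0.15 1;0 0 0 0 0 0.15 1;0 0 0 0 0 0.15 1;0 0 0 0 0 0.15 1;0 0 0 0 0 0.1 1"}}

```text
clock: 39.1
position: [670.5, 18.2, 66.0]
tcp_rot: [179.9, 0.0, 98.8]
wrist_force: [-4.4, -3.1, 7.3]
grip_width: 11.7
```

```bash
python3 -c "
from h import *
mz(3)"
```

```text
Mz [ 0.06   0.119  0.044 -0.027] mean 0.049 yaw 98.81 F [-3.2 -1.1  7.7] [670.5  18.2  66.1] t 39.25
```

Request:
{"op": "carry_out", "data": {"increments": "0 0 0 0 0 0.15 1;0 0 0 0 0 0.15 1;0 0 0 0 0 0.15 1;0 0 0 0 0 0.1 1;0 0 0 0 0 0.1 1"}}

```text
clock: 39.67
position: [670.6, 18.2, 66.1]
tcp_rot: [179.9, 0.0, 94.9]
wrist_force: [-2.8, -2.6, 7.4]
grip_width: 11.7
```

```bash
python3 -c "
from h import *
mz(3)"
```

```text
Mz [0.172 0.105 0.08  0.074] mean 0.108 yaw 94.91 F [-2.8 -1.7  7.1] [670.6  18.2  66.1] t 39.8167
```

Request:
{"op": "carry_out", "data": {"increments": "0 0 0 0 0 0.06 1;0 0 0 0 0 0.06 1;0 0 0 0 0 0.06 1;0 0 0 0 0 0.06 1;0 0 0 0 0 0.06 1"}}

```text
clock: 40.23
position: [670.6, 18.2, 66.1]
tcp_rot: [179.9, 0.0, 93.1]
wrist_force: [-3.1, -2.6, 6.4]
grip_width: 11.6
```

```bash
python3 -c "
from h import *
mz(4)"
```

```text
Mz [0.193 0.159 0.137 0.181 0.12 ] mean 0.158 yaw 93.12 F [-3.5 -3.3  6.8] [670.6  18.2  66. ] t 40.4333
```

Request:
{"op": "carry_out", "data": {"increments": "0 0 0 0 0 0.05 1;0 0 0 0 0 0.05 1;0 0 0 0 0 0.05 1;0 0 0 0 0 0.05 1;0 0 0 0 0 0.05 1"}}

```text
clock: 40.85
position: [670.6, 18.2, 66.0]
tcp_rot: [179.9, 0.0, 91.6]
wrist_force: [-2.0, -3.1, 7.2]
grip_width: 11.5
```

```bash
python3 -c "
from h import *
mz(4)"
```

```text
Mz [0.178 0.155 0.164 0.166 0.143] mean 0.161 yaw 91.62 F [-3.1 -1.8  6.8] [670.7  18.2  66.1] t 41.05
```

Request:
{"op": "carry_out", "data": {"increments": "0 0 0 0 0 0.05 1;0 0 0 0 0 0.05 1;0 0 0 0 0 0.05 1;0 0 0 0 0 0.05 1;0 0 0 0 0 0.05 1"}}

```text
clock: 41.47
position: [670.7, 18.2, 66.1]
tcp_rot: [179.9, 0.0, 90.1]
wrist_force: [-2.6, -2.5, 6.2]
grip_width: 11.5
```

```bash
python3 -c "
from h import *
mz(4)"
```

```text
Mz [0.287 0.197 0.173 0.17  0.179] mean 0.201 yaw 90.12 F [-2.4 -3.   6.6] [670.7  18.2  66. ] t 41.6667
```

Request:
{"op": "carry_out", "data": {"increments": "0 0 0 0 0 0 0.5;0 0 0 0 0 0 0.5;0 0 0 0 0 0 0.5;0 0 -0.6 0 0 0 0.4;0 0 -0.9 0 0 0 0.4"}}

```text
clock: 42.08
position: [668.3, 18.6, 122.3]
tcp_rot: [-179.7, -0.0, 90.2]
wrist_force: [0.6, 0.2, -0.3]
grip_width: 41.5
```

Request:
{"op": "carry_out", "data": {"increments": "0 0 -0.8 0 0 0 0.4;0 0 -0.8 0 0 0 0.4;0 0 -0.8 0 0 0 0.4;0 0 -0.8 0 0 0 0.4;0 0 -0.4 0 0 0 0.4"}}

```text
clock: 42.5
position: [671.1, 19.1, 273.1]
tcp_rot: [179.7, -0.0, 90.1]
wrist_force: [-0.5, -1.1, 1.4]
grip_width: 56.4
```

```bash
python3 -c "
from h import *
mz(3)
p=robot.camera_params('wrist');im=robot.snapshot('wrist');cv2.imwrite('pics/w14.png',im)
im=robot.snapshot('side');cv2.imwrite('pics/s14.png',im)
hsv=cv2.cvtColor(im,cv2.COLOR_BGR2HSV)
m=cv2.inRange(hsv,(20,120,100),(35,255,255));m[:190]=0;m[290:]=0;m[:,:235]=0;m[:,345:]=0
N,l,st,c=cv2.connectedComponentsWithStats(m);ps=robot.camera_params('side')
for i in range(1,N):
  X=onz(ps,c[i],126);n=min(NUT,key=lambda k:np.hypot(*(X[:2]-NUT[k])));d=X[:2]-NUT[n];print(st[i],n,np.hypot(*d).round(1),np.degrees(np.arctan2(d[1],d[0])).round(1))
"
```

```text
Mz [ 0.013  0.049 -0.015 -0.005] mean 0.01 yaw 90.15 F [-0.2  1.5 -1. ] [670.7  19.  269.9] t 42.65
[265 203   5   3  13] S 20.9 -96.6
[313 210   3   4   7] W 21.4 -146.7
[249 238   5   5  18] E 19.8 -38.0
[249 245   2   6  11] E 46.6 -22.4
[294 249   5   4  15] N 20.7 -81.0
[292 254   1   5   5] N 39.5 -55.3
```

View pics/s14.png

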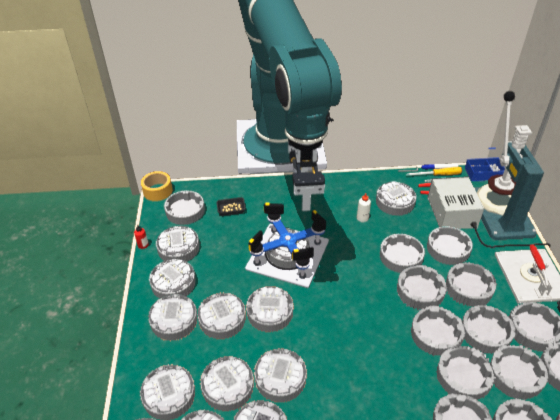

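```bash
python3 -c "
from h import *
print(robot.hand_in())"
```

```text
the job is handed in; nothing more can be done
None
```

I tightened all four nuts in crisscross order and handed the job in at about 43 s. Nuts are named by how they look from above, because the clamp's own a–d lettering couldn't be told from the images. E and W are diagonally opposite, as are S and N.

- **Round 1 (E, W, S, N):** I turned each nut about 45–46° clockwise. Camera checks of the E, S and N bars afterwards put the turns at 47–49°. W's mark could not be seen clearly then, but its bar lined up when I gripped it again.
- **Round 2 (E, W, S, N):** I turned each nut in small steps until it felt firm. The held torques at the end averaged E 0.18, W 0.185, S 0.18 and N 0.20 N·m, with one N reading at 0.29. That is inside the 0.15–0.3 band and well under the 0.45 at which the lens cracks. Single readings scatter by about 0.05.

- **Tool length:** the real fingertips sit about 31 mm higher than the reported TCP. E's first turn was therefore held only by the top 2 mm or so of its bar, though the camera confirmed it turned. My first grip on W closed on top of the bar at 13 N without turning it. I corrected the height for every grip after that.
- **Last checks:** after release the bars had sprung back about 4–9°, roughly what the drag would allow. I did not measure torque again after letting go. The arm was clear above the clamp, and the last side picture showed the other things where they were.

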